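# Fill the narrow jar with glass chunks through the tip-pan station

## Task

Fill the jar on the filling station with the blue glass chunks. First run the jar carriage by its black knob all the way out to its outer stop, to feel that nothing sticks, and back until it is fully home under the funnel; then lift the pan by its back handle and tip it gradually, so that all six chunks go through the funnel into the jar and none is spilt. Finally lower the pan gently (do not let it drop) until it lies level on its rest again, with the jar still home, and let go; leave the other things on the bench where they are.

Things in the scene. Friction and masses are not known exactly. Their poses are not given: they have to be found in the camera images.
- station: Fixed filling station: plywood board 60 x 392 x 12 mm on 32 mm legs, with rail, funnel and tipping pan. Origin: on the funnel's vertical axis, at the underside of the board. y runs along the rail from knob end (-252 mm) to pan end (+140 mm), x across it, z up. Steel funnel fixed: mouth 128 mm, outlet 42 mm wide at z = 114 mm. Posts 10 mm thick at x = +-52, y = 52 mm, up to z = 200 mm; pan rest at y = 122 mm
- carriage (a joint): Slide of the jar carriage along the rail, m: 0 = fully home (jar under the funnel, against the inner stop), 0.10 = drawn out to the outer stop; it grows towards the station's -y. It needs about 2 N to move and stays where it is left. It starts part of the way out
- carriage_knob (a point): Centre of the black knob on the carriage: upright, 20 mm thick (25 mm at its rounded top), from 20 mm below this point to 30 mm above it, on a 10 mm stem; the carriage plate lies 42 mm below this point. On the rail's centre line, 140 mm from the jar axis towards the station's -y; moves with the carriage. Axes as the station's
- jar_mouth (a point): Centre of the mouth of the clear jar, at the height of its rim. The jar is held in a clip on the carriage: 54 mm outside, 48 mm inside, 69 mm high, inner floor 64 mm below the rim. With the carriage home its rim is 4 mm under the funnel's outlet. z up
- funnel_mouth (a point): Centre of the funnel's mouth (128 mm wide), at the height of its rim; fixed on the station's axis
- pan (a joint): Tilt of the pan, rad: 0 = level on its rest, grows as the back of the pan is lifted, at most 1.15. The chunks begin to slide at about 0.45 to 0.65 and all have left by 0.9; tipped slower than about 0.5 rad/s they pass the funnel without jamming or jumping out. No spring: the pan falls back if it is let go
- pan_hinge (a point): Middle of the pan's hinge line, which lies along the station's x, at the two posts; fixed. Axes as the station's
- pan_handle (a point): Centre of the pan's handle: black bar 10 mm thick, 78 mm long, along the station's x, free to grip over its middle 60 mm; 42 mm clear between bar and back wall of the pan. With the pan level it lies 136 mm from the hinge line towards the station's +y and 4 mm above it; it moves on that arc about the hinge line and the bar turns with the pan
- pan_lip (a point): Middle of the pan's open pouring lip, over the funnel; the pan is a steel trough 66 mm wide, 105 mm long, with walls 26 mm high. Moves with the pan
- chunk0_centre (a point): Centre of blue glass chunk 0: a stub of glass bar, 17 mm in diameter, 16 mm long, edges rounded, 10 g. Starts standing in the pan
- chunk1_centre (a point): Centre of blue glass chunk 1: a stub of glass bar, 17 mm in diameter, 16 mm long, edges rounded, 10 g. Starts standing in the pan
- chunk2_centre (a point): Centre of blue glass chunk 2: a stub of glass bar, 17 mm in diameter, 16 mm long, edges rounded, 10 g. Starts standing in the pan
- chunk3_centre (a point): Centre of blue glass chunk 3: a stub of glass bar, 17 mm in diameter, 16 mm long, edges rounded, 10 g. Starts standing in the pan
- chunk4_centre (a point): Centre of blue glass chunk 4: a stub of glass bar, 17 mm in diameter, 16 mm long, edges rounded, 10 g. Starts standing in the pan
- chunk5_centre (a point): Centre of blue glass chunk 5: a stub of glass bar, 17 mm in diameter, 16 mm long, edges rounded, 10 g. Starts standing in the pan
- brass_cup: Bystander: low round brass dapping cup, 38 mm wide, 11 mm high; origin under its centre
- white_vial: Bystander: white vial with a lid, 31 mm wide, 45 mm high; origin under its centre
- bristle_puck: Bystander: round black brush puck, 62 mm wide, 25 mm high; origin under its centre
- desk_lamp: Obstacle: black lamp; its thin arm rises from (0.73, 0.33) m to an elbow at (0.41, 0.09, 0.36) and goes on to the shade at (0.23, -0.52, 0.45 to 0.62): pass above it. Origin on the bench under its middle. A second obstacle, the 300 mm round hood of the fume duct, faces the robot at x = 0.66, y = -0.60 to -0.30, z = 0.20 to 0.50 m: stay in front of it

How it is judged:
On the way, in this order (a step that is already met when the one before it is completed fails the run):
1. the carriage has been drawn out to its outer stop (within 4 mm) (value of joint carriage above 0.096 m), for 0.1 s.
2. the carriage is fully home under the funnel (within 4 mm), all chunks still in the level pan (value of joint carriage below 0.004 m and value of joint pan below 0.1 rad and height (world z) of each of chunk0_centre, chunk1_centre, chunk2_centre, chunk3_centre, chunk4_centre, chunk5_centre above 0.205 m), for 0.2 s.
3. the pan has been tipped (by more than 0.5 rad) with the carriage home (value of joint carriage below 0.004 m and value of joint pan above 0.5 rad), for 0.1 s.
At the end, for the whole second after the job is handed in: All six chunks lie at rest inside the jar (their centres below its rim), the carriage is home within 4 mm, and the pan lies level on its rest (within 0.04 rad) (horizontal distance between each of chunk0_centre, chunk1_centre, chunk2_centre, chunk3_centre, chunk4_centre, chunk5_centre and jar_mouth below 0.024 m and z of chunk0_centre in the frame of jar_mouth between -0.066 and 0 m and z of chunk1_centre in the frame of jar_mouth between -0.066 and 0 m and z of chunk2_centre in the frame of jar_mouth between -0.066 and 0 m and z of chunk3_centre in the frame of jar_mouth between -0.066 and 0 m and z of chunk4_centre in the frame of jar_mouth between -0.066 and 0 m and z of chunk5_centre in the frame of jar_mouth between -0.066 and 0 m and value of joint carriage below 0.004 m and value of joint pan below 0.04 rad and linear speed of each of chunk0, chunk1, chunk2, chunk3, chunk4, chunk5 below 0.03 m/s); the robot touches nothing.
It fails at once if a chunk is spilt (falls below the jar carriage) (height (world z) of any of chunk0_centre, chunk1_centre, chunk2_centre, chunk3_centre, chunk4_centre, chunk5_centre below 0.06 m).
It fails at once if the pan is dropped (swings down faster than 2.5 rad/s) (velocity of joint pan below -2.5 rad/s).
It fails at once if a bystander is moved by more than 20 mm (distance of any of brass_cup, white_vial, bristle_puck from where it was at the start of the episode above 0.02 m).
It also fails if it takes over 51 s, if anything falls off the work surface, if the arm or the gripper's body presses on something with over 40 N, if the wrist force passes 120 N, or if a joint passes its speed limit or range.

## Robot

A 6-joint arm with a two-finger parallel gripper is mounted at the origin on a cart in front of the work surface, level with it; the furniture and walls round the work are solid. World frame = base frame: x ahead of the robot, y to its left, z up, the work surface at z = 0. Lengths are in m, angles in rad, forces in N, time in s.
With the tool pointing down it reaches from about 0.2 to 0.875 m from the base axis. Payload 3.4 kg.
Tool frame: the origin (TCP) lies midway between the tips of the shut fingers; the grasp point (between the pads) lies 19 mm behind it; z points along the fingers, x is the direction in which the jaws open and shut, and the axes are right-handed (so a half turn about z gives the same grasp; the last joint's range is limited). The gripper opens to 94 mm and grips with 3 to 60 N. Pads are 16 mm wide; open, the fingers measure 119 mm over their backs; the gripper's body (75 mm by 177 mm) begins 78 mm behind the grasp point.
Start: joints at [-0.881, 0.276, 1.505, -0, 1.361, -0.121], TCP at [0.417, -0.396, 0.205] pointing down, gripper open.
Joint ranges: [-2.89, 2.89], [-0.75, 2.08], [0.22, 2.7], [-1.18, 4.32], [0.11, 2.71], [-2.7, 2.7]. Speed limits (rad/s): [2.57, 2.57, 3.14, 3.14, 3.14, 3.14].

## Interface

Orientations are given as a 3x3 rotation matrix whose columns are the frame's x, y, z axes.
In Python, from plant import manip, get_image, camera_model gives the robot as it stands. The module is installed in compiled form; this text tells all that it offers.
- The arm moves only by the tool jog_arm, never from a script. Its argument "moves" is a list of rows, each a list of 2 entries, a list of its own where there are three numbers: the shift along the world's x, y, z in cm, then the turn, a rotation vector about the world's x, y, z in degrees. In form: [[[dx, dy, dz], [ax, ay, az]], ...]. A call has exactly 5 rows; each row is the pose to reach, as a shift and turn from the pose commanded when the call began; what a row does not reach only later rows make up. A row lasts 1/12 s, in which the tool goes at most 41.7 mm and 7.16 degrees, less where a joint would pass 70% of its speed; a pose out of reach is approached as far as the arm can. A call with a gripper value outside its range is refused whole. "fingers" is the opening, from -1 (shut) to 1 (fully open), set as the call begins (left out, the last holds). The fingers move at their own pace and stop on an object; the grip force is fixed at half the most. Time passes only in rows, so rows that repeat a pose let the fingers close, or fill a call up. It gives the time, the measured TCP pose, the force and the opening at its end, in the units of the state.
- manip.get_obs(): the state, without advancing time (a new reading comes with each control period).
- get_image(name): name is "scene" or "top" or "wrist"; returns the picture (480x640x3 uint8, blue, green, red); there is no depth.
- camera_model(name): a dict with "fx", "fy", "cx", "cy" (pixels), "cam_to_world" (4x4, takes a point from camera to world coordinates); the wrist camera has in their place "T_tool_cam" (4x4, takes a point from camera to tool coordinates, whose origin is the TCP and whose axes are the tool frame's). Camera axes: x right, y down, z forward; pixel columns grow to the right and rows downward; lengths in m; the calibration is good to about 2 mm. A picture is of the moment at which its call begins: read the wrist's pose just before it. camera_model takes no time and is no camera call.
- manip.finish_job(): hands the job in, once; it reports no verdict.
The state is a dict: "time_s": time; "joints": joint angles; "qvel": joint speeds; "tau": joint torques, N m; "tool_pos": TCP position; "ee_rot": TCP orientation; "contact_force": force on the tool from outside, world axes, zero at the start; "torque": the same for the moment, N m; "gripper_width": opening from 0.0 (shut) to 1.0 (fully open).
Only numpy, scipy, OpenCV 4.12 (cv2) and the standard library are available. Lean on these libraries where they do the work, as an engineer would, in place of code of your own. Each camera call takes 0.05 s, during which the arm holds its last target.

## Working session

There is one attempt and no reset: what is moved stays moved. The work goes in short steps, Python scripts to look and compute and a tool call to move; the robot and the scene stay as the last step left them, time stands still between calls to the robot, and variables do not carry over. Pictures are saved under pics/ and viewed, and the job is handed in when it is done.

Besides the shell and the picture viewer there is one more tool, called after "Emit:" as name([rows], argument=value, ...), one row to a line, values as JSON. jog_arm: Moves the arm, as the interface text tells. Its arguments: {"type":"object","properties":{"moves":{"type":"array","items":{"type":"array"}},"fingers":{"type":"number"}},"required":["moves"]}

```bash
mkdir -p pics; python3 - <<'E'
from plant import manip,get_image,camera_model
import cv2,numpy as np
np.set_printoptions(precision=4,suppress=True)
o=manip.get_obs();print(o)
for n in("scene","top"):
    cv2.imwrite(f"pics/{n}0.png",get_image(n));m=camera_model(n);print(n,m)
print(camera_model("wrist"))
E
```

```text
{'time_s': 0.0, 'joints': array([-0.881 ,  0.2766,  1.5061, -0.    ,  1.3607, -0.121 ]), 'qvel': array([-0.0021,  0.0016,  0.0005,  0.    ,  0.0006, -0.0002]), 'tau': array([  0.0001, -40.4581, -23.7229,   0.0702,   0.0343,  -0.0001]), 'tool_pos': array([ 0.4164, -0.3957,  0.2046]), 'ee_rot': array([[ 0.7248, -0.6889, -0.0012],
       [-0.6889, -0.7248,  0.0014],
       [-0.0018, -0.0002, -1.    ]]), 'contact_force': array([-0.5042, -0.4285, -0.9738]), 'torque': array([-0.0297,  0.0326, -0.0629]), 'gripper_width': 1.0044476670493634}
scene {'fx': 513.6571041060358, 'fy': 513.6571041060358, 'cx': 313.7260259761042, 'cy': 232.87132502658542, 'cam_to_world': array([[-0.9961,  0.0654, -0.0599,  0.5424],
       [ 0.088 ,  0.8121, -0.5769,  0.2539],
       [ 0.0109, -0.5799, -0.8146,  0.9224],
       [ 0.    ,  0.    ,  0.    ,  1.    ]])}
top {'fx': 513.3891733307232, 'fy': 513.3891733307232, 'cx': 327.37282065714146, 'cy': 238.7337209757294, 'cam_to_world': array([[-0.0086, -0.9919,  0.1269,  0.3877],
       [-0.9995,  0.0124,  0.0291, -0.3093],
       [-0.0304, -0.1266, -0.9915,  1.1573],
       [ 0.    ,  0.    ,  0.    ,  1.    ]])}
{'fx': 340.00821594805683, 'fy': 340.00821594805683, 'cx': 317.4147109680128, 'cy': 237.1463162801647, 'T_tool_cam': array([[ 1.    ,  0.0004,  0.0003,  0.0005],
       [-0.0005,  0.974 ,  0.2265, -0.065 ],
       [-0.0002, -0.2265,  0.974 , -0.1793],
       [ 0.    ,  0.    ,  0.    ,  1.    ]])}
```

View pics/scene0.png

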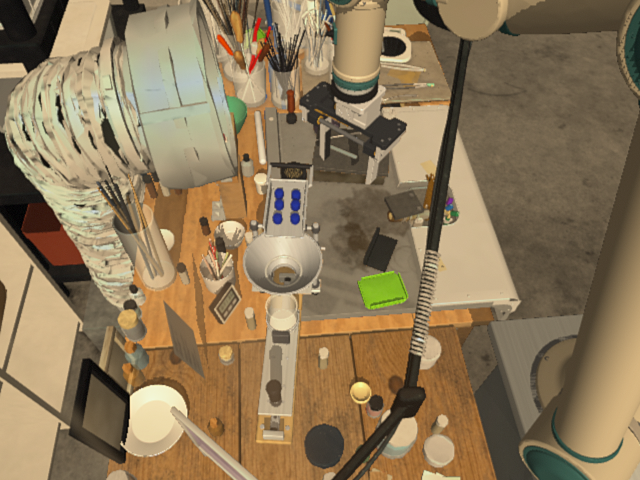

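View pics/top0.png

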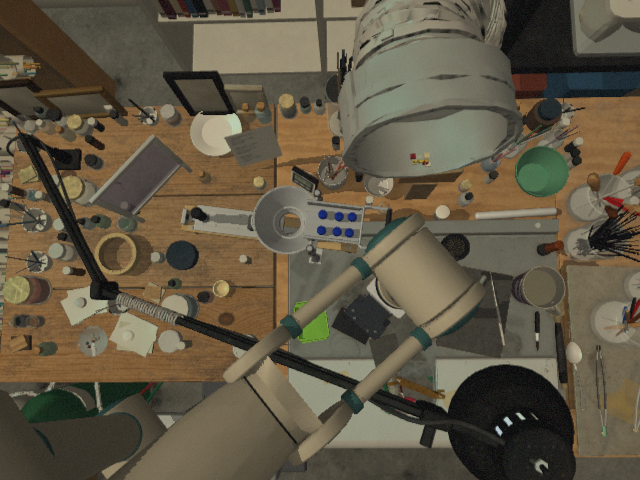

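The scene view shows the funnel near (283,265), knob near (274,392) and pan handle near (290,170). In the top view the funnel is near (285,218), the knob near (197,214) and the handle near (368,222). I'll zoom in.

```bash
python3 - <<'E'
import cv2
a=cv2.imread("pics/top0.png")[170:275,170:410];cv2.imwrite("pics/t0z.png",cv2.resize(a,None,fx=3.3,fy=3.3,interpolation=2))
a=cv2.imread("pics/scene0.png")[140:290,220:360];cv2.imwrite("pics/s0z.png",cv2.resize(a,None,fx=4,fy=4,interpolation=2))
a=cv2.imread("pics/scene0.png")[290:450,220:360];cv2.imwrite("pics/s0y.png",cv2.resize(a,None,fx=3.7,fy=3.7,interpolation=2))
E
```

```text
(no output)
```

View pics/t0z.png

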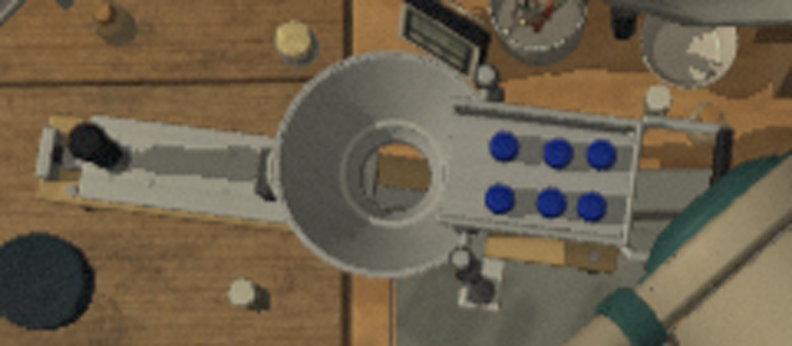

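View pics/s0z.png

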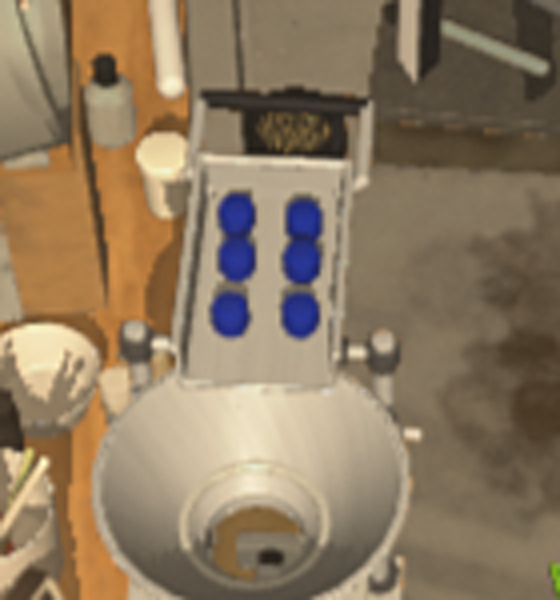

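View pics/s0y.png

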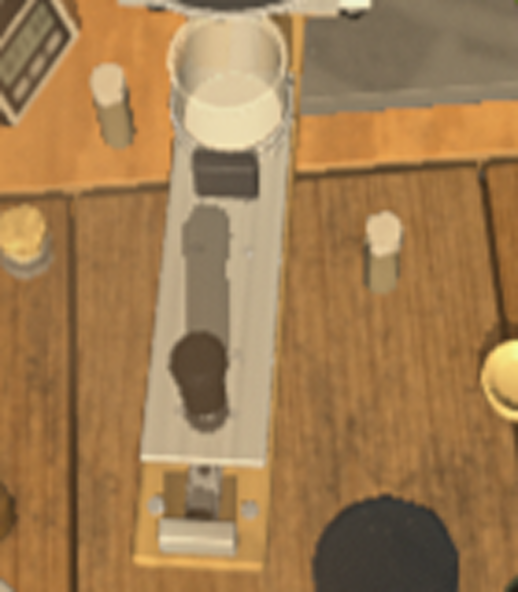

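```bash
cat > h.py <<'E'
import numpy as np,cv2
from plant import manip,get_image,camera_model
np.set_printoptions(precision=4,suppress=True)
def ray(n,u,v,T=None):
    m=camera_model(n)
    M=m.get("cam_to_world") if T is None else T
    d=np.array([(u-m["cx"])/m["fx"],(v-m["cy"])/m["fy"],1.]);d=M[:3,:3]@d
    return M[:3,3],d/np.linalg.norm(d)
def tri(r1,r2):
    (a,d),(b,e)=r1,r2
    s=np.linalg.lstsq(np.c_[d,-e],b-a,rcond=None)[0]
    p,q=a+s[0]*d,b+s[1]*e
    return (p+q)/2,np.linalg.norm(p-q)
def plane(r,z): return r[0]+r[1]*(z-r[0][2])/r[1][2]
def proj(n,P):
    m=camera_model(n);M=np.linalg.inv(m["cam_to_world"]);p=M[:3,:3]@P+M[:3,3]
    return m["fx"]*p[0]/p[2]+m["cx"],m["fy"]*p[1]/p[2]+m["cy"]
E
python3 - <<'E'
from h import *
T=lambda u,v:ray("top",170+u/3.3-.35,170+v/3.3-.35)
S=lambda u,v:ray("scene",220+u/4-.38,140+v/4-.38)
Y=lambda u,v:ray("scene",220+u/3.7-.37,290+v/3.7-.37)
print("funnel outlet edge",tri(T(403,172),S(258,543)))
print("post+ ",tri(T(487,74),S(135,330)))
print("post- ",tri(T(459,255),S(384,340)))
print("knob",tri(T(85,138),Y(198,355)))
print("handle far end",tri(T(722,128),S(203,98)))
print("lip L",tri(T(456,103),S(178,380)), "back corners",tri(T(640,125),S(202,160)),tri(T(630,245),S(350,165)))
for z in(.2,.21,.22): print(z,plane(S(203,98),z),plane(S(371,102),z),plane(T(722,128),z))
# blue
for n in("top","scene"):
    im=cv2.imread(f"pics/{n}0.png").astype(int)
    m=((im[...,0]>im[...,2]+60)&(im[...,0]>im[...,1]+50)).astype(np.uint8)
    c=cv2.connectedComponentsWithStats(m)
    print(n,[(c[3][i].round(1),c[2][i][4]) for i in range(1,c[0]) if c[2][i][4]>30])
E
```

```text
funnel outlet edge (array([ 0.5483, -0.2083,  0.1491]), np.float64(0.0068306823473916435))
post+  (array([ 0.5913, -0.2641,  0.2339]), np.float64(0.002324996702916049))
post-  (array([ 0.4892, -0.2481,  0.2375]), np.float64(0.0035834517415435033))
knob (array([ 0.5738, -0.0146,  0.1492]), np.float64(0.0030067494521272215))
handle far end (array([ 0.5584, -0.3936,  0.2336]), np.float64(0.003402460892933228))
lip L (array([ 0.5761, -0.2457,  0.2225]), np.float64(0.005059951640773705)) back corners (array([ 0.5596, -0.3482,  0.2426]), np.float64(0.0023277166415180918)) (array([ 0.4944, -0.3418,  0.2405]), np.float64(0.0010120387118091022))
0.2 [ 0.5575 -0.4246  0.2   ] [ 0.4779 -0.4158  0.2   ] [ 0.5664 -0.397   0.2   ]
0.21 [ 0.5573 -0.4152  0.21  ] [ 0.4788 -0.4065  0.21  ] [ 0.5646 -0.3961  0.21  ]
0.22 [ 0.5571 -0.4058  0.22  ] [ 0.4797 -0.3972  0.22  ] [ 0.5627 -0.3952  0.22  ]
top [(array([322., 214.]), np.int32(45)), (array([338.2, 216. ]), np.int32(47)), (array([351.4, 216.3]), np.int32(49)), (array([320.6, 229.8]), np.int32(47)), (array([336.2, 231. ]), np.int32(48)), (array([348.4, 232.2]), np.int32(48))]
scene [(array([278.7, 198.9]), np.int32(136)), (array([295.3, 199.8]), np.int32(132)), (array([277.2, 218.3]), np.int32(68)), (array([294.6, 218.3]), np.int32(70))]
```

Triangulation gives a consistent station. The post spacing is 103 mm (104 expected) and the funnel axis is about (0.548,-0.205). Station +y points along world -y with about 8.5° of yaw. The knob is at (0.574,-0.015), top z 0.149, so the carriage is about 0.05 out. The handle is near (0.519,-0.39,0.23). First I'll rise, then go over the knob.

Emit:
jog_arm([
  [[0,0,4],[0,0,0]],
  [[0,0,8],[0,0,0]],
  [[0,0,12],[0,0,7]],
  [[1.5,3,12],[0,0,14]],
  [[3,6.5,12],[0,0,21]],
], fingers=0.2)

```text
time_s: 0.52
tool_pos: [0.4477, -0.3333, 0.3277]
ee_rot: [[0.924, -0.382, 0.004], [-0.382, -0.924, -0.004], [0.005, 0.003, -1.0]]
contact_force: [0.2, 0.9, 0.1]
gripper_width: 0.683
```

Emit:
jog_arm([
  [[1.6,3.8,0],[0,0,7]],
  [[3.2,7.6,0],[0,0,14]],
  [[4.8,11.4,0],[0,0,14]],
  [[6.4,15.2,0],[0,0,14]],
  [[8,19,0],[0,0,14]],
])

```text
time_s: 0.93
tool_pos: [0.5269, -0.1392, 0.3252]
ee_rot: [[0.989, -0.149, -0.001], [-0.149, -0.989, 0.0], [-0.001, -0.0, -1.0]]
contact_force: [1.0, 0.4, -0.7]
gripper_width: 0.601
```

Emit:
jog_arm([
  [[1.2,3.5,0],[0,0,0]],
  [[2.4,7,0],[0,0,0]],
  [[3.6,10.5,0],[0,0,0]],
  [[4.7,12.6,-2],[0,0,0]],
  [[4.7,12.6,-4],[0,0,0]],
])

```text
time_s: 1.35
tool_pos: [0.576, -0.0105, 0.2855]
ee_rot: [[0.99, -0.144, 0.004], [-0.144, -0.99, 0.002], [0.003, -0.003, -1.0]]
contact_force: [0.3, -0.3, 0.1]
gripper_width: 0.603
```

```bash
python3 - <<'E'
from h import *
o=manip.get_obs();print({k:o[k] for k in("time_s","joints","tool_pos","ee_rot","contact_force","gripper_width")})
cv2.imwrite("pics/w1.png",get_image("wrist"));cv2.imwrite("pics/s1.png",get_image("scene"))
E
```

```text
{'time_s': 1.35, 'joints': array([-0.141 ,  0.2426,  1.3564,  0.0028,  1.5393,  0.0029]), 'tool_pos': array([ 0.576 , -0.0105,  0.2855]), 'ee_rot': array([[ 0.9896, -0.1435,  0.0036],
       [-0.1435, -0.9896,  0.0024],
       [ 0.0033, -0.0029, -1.    ]]), 'contact_force': array([ 0.3053, -0.3108,  0.0705]), 'gripper_width': 0.6034380668393275}
```

View pics/w1.png

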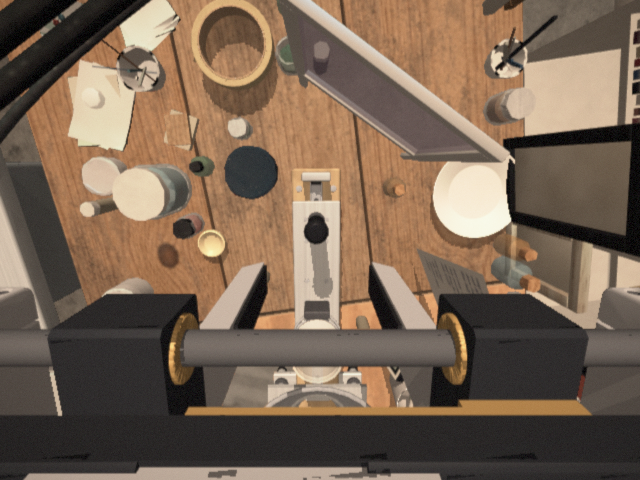

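View pics/s1.png

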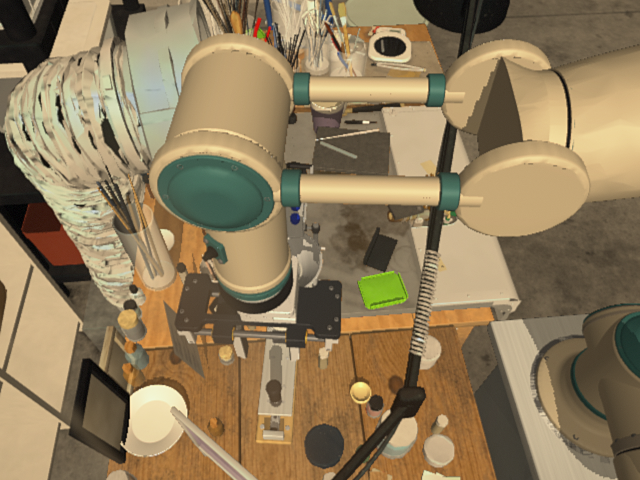

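The wrist view shows the rail vertical, so the yaw matches. The knob top is at about (316,229). The forearm tubes pass above the lamp.

```bash
python3 - <<'E'
from h import *
o=manip.get_obs();R=o["ee_rot"];p=o["tool_pos"]
M=np.eye(4);M[:3,:3]=R;M[:3,3]=p
M=M@camera_model("wrist")["T_tool_cam"]
im=cv2.imread("pics/w1.png")
cv2.imwrite("pics/w1z.png",cv2.resize(im[160:420,240:400],None,fx=2.3,fy=2.3,interpolation=2)) 
W=lambda u,v,z:plane(ray("wrist",u,v,M),z)
print("knob",W(316,230,.149),W(316,231,.145)); print("board end",W(293,169,.044),W(338,169,.044)); print("board line",W(293,195,.044))
print("jar rim?",W(316,365,.142))
E
```

```text
knob [ 0.5697 -0.0144  0.149 ] [ 0.5694 -0.0162  0.145 ]
board end [0.5488 0.0421 0.044 ] [0.6024 0.0342 0.044 ]
board line [0.5438 0.0113 0.044 ]
jar rim? [ 0.548  -0.1599  0.142 ]
```

View pics/w1z.png

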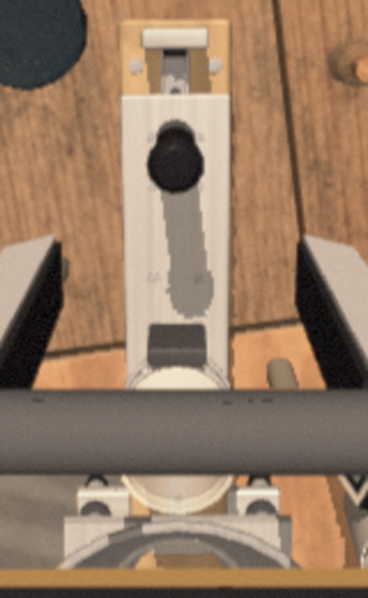

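```bash
python3 - <<'E'
from h import *
im=cv2.imread("pics/top0.png");cv2.imwrite("pics/t0tray.png",cv2.resize(im[100:270,70:290],None,fx=3,fy=3))
o=manip.get_obs();M=np.eye(4);M[:3,:3]=o["ee_rot"];M[:3,3]=o["tool_pos"];M=M@camera_model("wrist")["T_tool_cam"]
print("corner top/scene",tri(ray("top",189,167),ray("scene",172,408)))
print("corner wrist/scene",tri(ray("wrist",508,158,M),ray("scene",172,408)))
print("corner wrist/top",tri(ray("wrist",508,158,M),ray("top",189,167)))
print("near corner wrist/top",tri(ray("wrist",415,158,M),ray("top",189,172)))
print("far corner",tri(ray("wrist",284,2,M),ray("top",92,202)),tri(ray("wrist",300,82,M),ray("top",125,214)))
E
```

```text
corner top/scene (array([0.6994, 0.0057, 0.1331]), np.float64(0.05346814898530903))
corner wrist/scene (array([0.7042, 0.0326, 0.2314]), np.float64(0.0012076295002177392))
corner wrist/top (array([0.6887, 0.0109, 0.1921]), np.float64(0.07576254988014562))
near corner wrist/top (array([0.6905, 0.0336, 0.0419]), np.float64(0.009576330550914015))
far corner (array([0.5744, 0.1332, 0.267 ]), np.float64(0.00886919129473116)) (array([0.5717, 0.114 , 0.1726]), np.float64(0.011027793567958319))
```

View pics/t0tray.png

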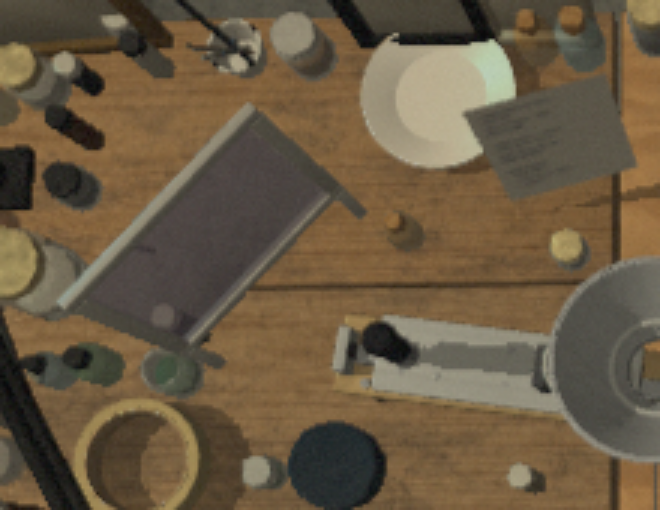

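```bash
python3 - <<'E'
from h import *
o=manip.get_obs();M=np.eye(4);M[:3,:3]=o["ee_rot"];M[:3,3]=o["tool_pos"];M=M@camera_model("wrist")["T_tool_cam"]
t=lambda u,v:ray("top",70+u/3,100+v/3)
w=lambda u,v:ray("wrist",u,v,M)
print("upper right",tri(w(508,158),t(255,105)),tri(w(508,158),t(362,212)),tri(ray("scene",172,408),t(362,212)),tri(ray("scene",172,408),t(255,105)))
print("upper left",tri(w(284,2),t(62,300)),tri(w(284,2),t(215,360)))
print("low right",tri(w(415,158),t(335,192)), tri(w(300,82),t(190,345)))
print("top px of .231 pt",proj("top",np.array([.704,.033,.231])))
E
```

```text
upper right (array([0.6995, 0.0343, 0.247 ]), np.float64(0.005594146569128451)) (array([0.6828, 0.0089, 0.197 ]), np.float64(0.08334607793544256)) (array([0.6969, 0.004 , 0.1275]), np.float64(0.06088668133184746)) (array([0.7021, 0.0369, 0.2439]), np.float64(0.002281036690380541))
upper left (array([0.5748, 0.1272, 0.2831]), np.float64(0.009838272945674643)) (array([0.5699, 0.1519, 0.1074]), np.float64(0.07691339749655182))
low right (array([0.687 , 0.0352, 0.0883]), np.float64(0.007835209778350788)) (array([0.5742, 0.12  , 0.1271]), np.float64(0.0010312863932675537))
top px of .231 pt (np.float64(159.50895846321154), np.float64(136.8283779059275))
```

The panel behind the rail runs from (0.70,0.035) to (0.574,0.13) and is about 0.26 tall, only 73 mm from the knob's outer position. I'll grip with yaw -37°, parallel to the panel, and lean about 10° away from it.

```bash
python3 - <<'E'
from scipy.spatial.transform import Rotation as R
import numpy as np
a=R.from_rotvec(np.radians(10)*np.array([.8,-.6,0]));b=R.from_euler('z',-29,degrees=True)
print((a*b).as_rotvec(degrees=True))
E
```

```text
[  9.34670922  -3.84669192 -28.92571322]
```

Emit:
jog_arm([
  [[0,0,-1],[0,0,-7]],
  [[0,0,-2],[0,0,-14]],
  [[0,0,-3],[0,0,-21]],
  [[0,0,-4],[0,0,-28]],
  [[0,0,-6],[2,-1,-29]],
])

```text
time_s: 1.87
tool_pos: [0.5762, -0.0155, 0.2275]
ee_rot: [[0.79, -0.612, 0.031], [-0.613, -0.79, 0.029], [0.007, -0.042, -0.999]]
contact_force: [-0.1, 0.1, -0.1]
gripper_width: 0.601
```

Emit:
jog_arm([
  [[0,0,-1],[6,-4,0]],
  [[0,0,-2],[6,-4,0]],
  [[-0.3,0,-3],[6,-4,0]],
  [[-0.3,0,-4],[6,-4,0]],
  [[-0.3,0,-4],[6,-4,0]],
])

```text
time_s: 2.28
tool_pos: [0.57, -0.0148, 0.184]
ee_rot: [[0.793, -0.602, 0.092], [-0.609, -0.782, 0.133], [-0.008, -0.161, -0.987]]
contact_force: [-1.0, 0.9, 0.0]
gripper_width: 0.606
```

```bash
cat >> h.py <<'E'
def wristM():
    o=manip.get_obs();M=np.eye(4);M[:3,:3]=o["ee_rot"];M[:3,3]=o["tool_pos"];return M@camera_model("wrist")["T_tool_cam"]
def show(o=None):
    o=o or manip.get_obs();print({k:o[k] for k in("time_s","joints","tool_pos","contact_force","gripper_width")});print(o["ee_rot"])
E
python3 - <<'E'
from h import *
show();M=wristM();np.save("M2.npy",M)
cv2.imwrite("pics/w2.png",get_image("wrist"));cv2.imwrite("pics/s2.png",get_image("scene"))
E
```

```text
{'time_s': 2.2833, 'joints': array([-0.2534,  0.2378,  1.6264,  0.1618,  1.2257,  0.3511]), 'tool_pos': array([ 0.57  , -0.0148,  0.184 ]), 'contact_force': array([-1.0188,  0.9006,  0.0407]), 'gripper_width': 0.6056555424141704}
[[ 0.7932 -0.602   0.0915]
 [-0.6089 -0.782   0.1329]
 [-0.0084 -0.1611 -0.9869]]
```

View pics/w2.png

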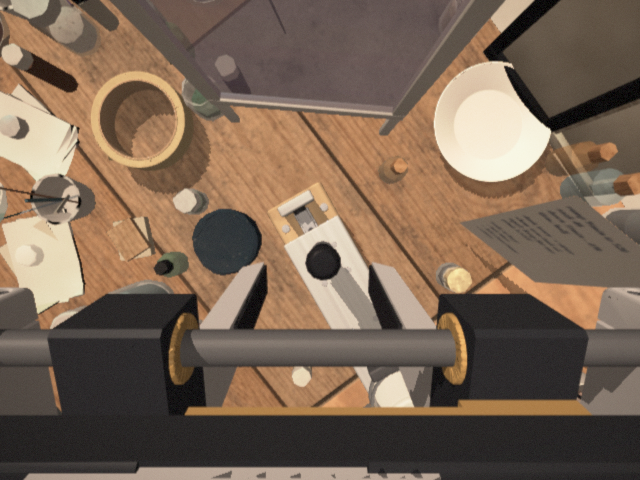

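View pics/s2.png

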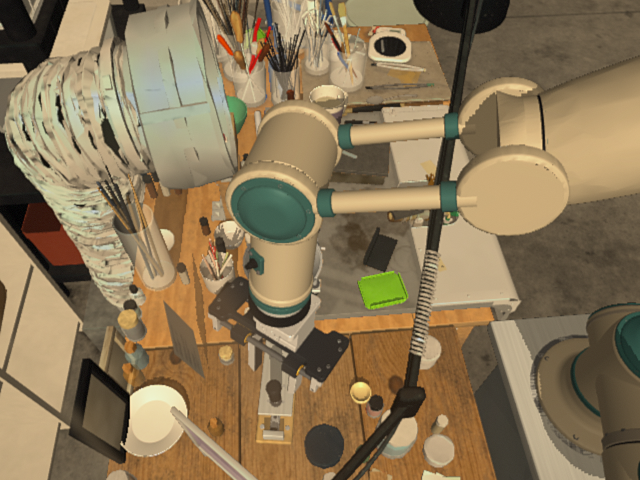

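```bash
python3 - <<'E'
from h import *
M=np.load("M2.npy")
r=ray("wrist",323,261,M)
print(plane(r,.149),plane(r,.145),tri(r,ray("scene",273.3,385.6)),tri(r,ray("top",195.5,211.5)))
b=ray("wrist",320,193,M);c=ray("wrist",268,215,M);d=ray("wrist",326,180,M)
print("board end",plane(c,.044),plane(d,.044))
E
```

```text
[ 0.5759 -0.0135  0.149 ] [ 0.5756 -0.014   0.145 ] (array([ 0.5739, -0.0149,  0.1444]), np.float64(0.0036690185452049003)) (array([ 0.5758, -0.014 ,  0.1457]), np.float64(0.00024823943479537584))
board end [0.5529 0.042  0.044 ] [0.6174 0.0346 0.044 ]
```

Emit:
jog_arm([
  [[0.6,0.2,-2],[0,0,0]],
  [[0.6,0.2,-4],[0,0,0]],
  [[0.6,0.2,-6],[0,0,0]],
  [[0.6,0.2,-7.3],[0,0,0]],
  [[0.6,0.2,-7.3],[0,0,0]],
])

```text
time_s: 2.8
tool_pos: [0.5757, -0.012, 0.1103]
ee_rot: [[0.794, -0.601, 0.09], [-0.608, -0.783, 0.134], [-0.01, -0.161, -0.987]]
contact_force: [-0.3, 0.5, -0.7]
gripper_width: 0.597
```

Emit:
jog_arm([
  [[0,0,0],[0,0,0]],
  [[0,0,0],[0,0,0]],
  [[0,0,0],[0,0,0]],
  [[0,0,0],[0,0,0]],
  [[0,0,0],[0,0,0]],
], fingers=-1)

```text
time_s: 3.22
tool_pos: [0.577, -0.013, 0.1135]
ee_rot: [[0.793, -0.602, 0.096], [-0.609, -0.782, 0.133], [-0.005, -0.164, -0.986]]
contact_force: [-4.2, 2.0, 4.3]
gripper_width: 0.279
```

Emit:
jog_arm([
  [[0,0,0],[0,0,0]],
  [[0.15,1,0],[0,0,0]],
  [[0.3,2,0],[0,0,0]],
  [[0.45,3,0],[0,0,0]],
  [[0.6,4,0],[0,0,0]],
])

```text
time_s: 3.63
tool_pos: [0.5816, 0.0267, 0.1132]
ee_rot: [[0.793, -0.602, 0.093], [-0.609, -0.782, 0.132], [-0.007, -0.162, -0.987]]
contact_force: [-4.0, -1.5, 5.7]
gripper_width: 0.243
```

Emit:
jog_arm([
  [[0.04,0.25,0],[0,0,0]],
  [[0.08,0.5,0],[0,0,0]],
  [[0.11,0.75,0],[0,0,0]],
  [[0.15,1,0],[0,0,0]],
  [[0.15,1,0],[0,0,0]],
])

```text
time_s: 4.05
tool_pos: [0.5826, 0.0339, 0.1132]
ee_rot: [[0.794, -0.6, 0.092], [-0.607, -0.784, 0.127], [-0.004, -0.157, -0.988]]
contact_force: [-6.2, -8.4, 8.3]
gripper_width: 0.244
```

Emit:
jog_arm([
  [[0.05,0.3,0],[0,0,0]],
  [[0.1,0.5,0],[0,0,0]],
  [[0.1,0.5,0],[0,0,0]],
  [[0.1,0.5,0],[0,0,0]],
  [[0.1,0.5,0],[0,0,0]],
])

```text
time_s: 4.47
tool_pos: [0.5826, 0.0339, 0.1131]
ee_rot: [[0.795, -0.6, 0.091], [-0.607, -0.786, 0.119], [-0.0, -0.15, -0.989]]
contact_force: [-11.9, -19.6, 10.8]
gripper_width: 0.247
```

```bash
python3 - <<'E'
from h import *
show()
a=get_image("scene");cv2.imwrite("pics/s3.png",a);cv2.imwrite("pics/s3z.png",cv2.resize(a[300:460,200:360],None,fx=3.7,fy=3.7,interpolation=2))
E
```

```text
{'time_s': 4.4667, 'joints': array([-0.15  ,  0.3072,  1.7149,  0.1516,  1.052 ,  0.4311]), 'tool_pos': array([0.5826, 0.0339, 0.1131]), 'contact_force': array([-11.9281, -19.6183,  10.7949]), 'gripper_width': 0.24710627710556915}
[[ 0.7949 -0.5999  0.0906]
 [-0.6067 -0.786   0.1189]
 [-0.0002 -0.1495 -0.9888]]
```

View pics/s3z.png

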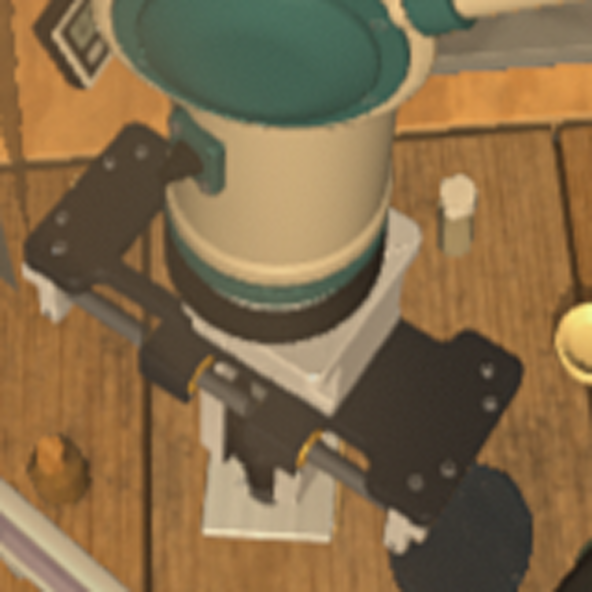

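At the outer stop: the tool did not move under about 20 N, and the scene view shows the plate end over the board end. Now back, straightening the lean.

Emit:
jog_arm([
  [[-0.2,-1.5,0],[0,0,0]],
  [[-0.45,-3,0],[0,0,0]],
  [[-0.65,-4.7,0],[-2,1.5,0]],
  [[-0.9,-6.4,0],[-5,4,0]],
  [[-1.15,-8.2,0],[-8,6,0]],
])

```text
time_s: 4.93
tool_pos: [0.5702, -0.0399, 0.113]
ee_rot: [[0.791, -0.611, -0.017], [-0.611, -0.791, -0.005], [-0.011, 0.015, -1.0]]
contact_force: [-7.1, 3.8, 4.2]
gripper_width: 0.25
```

Emit:
jog_arm([
  [[-0.1,-0.7,0],[0,0,0]],
  [[-0.2,-1.4,0],[0,0,0]],
  [[-0.28,-2,0],[0,0,0]],
  [[-0.36,-2.6,0],[0,0,0]],
  [[-0.36,-2.6,0],[0,0,0]],
])

```text
time_s: 5.35
tool_pos: [0.5665, -0.0664, 0.113]
ee_rot: [[0.792, -0.61, -0.016], [-0.61, -0.792, -0.005], [-0.01, 0.014, -1.0]]
contact_force: [-8.5, 0.3, 8.3]
gripper_width: 0.247
```

Emit:
jog_arm([
  [[-0.3,-0.3,0],[0,0,0]],
  [[-0.35,-0.6,0],[0,0,0]],
  [[-0.4,-0.9,0],[0,0,0]],
  [[-0.4,-0.9,0],[0,0,0]],
  [[-0.4,-0.9,0],[0,0,0]],
])

```text
time_s: 5.77
tool_pos: [0.5663, -0.0684, 0.113]
ee_rot: [[0.791, -0.612, -0.009], [-0.612, -0.791, 0.007], [-0.011, -0.0, -1.0]]
contact_force: [-0.2, 16.9, 5.1]
gripper_width: 0.247
```

At the inner stop: travel 0.100 in y, 17 N reaction. I'll relax, open and rise.

Emit:
jog_arm([
  [[0,0.3,0],[0,0,0]],
  [[0,0.5,0],[0,0,0]],
  [[0,0.5,0],[0,0,0]],
  [[0,0.5,0],[0,0,0]],
  [[0,0.5,0],[0,0,0]],
])

```text
time_s: 6.18
tool_pos: [0.5663, -0.0685, 0.113]
ee_rot: [[0.792, -0.611, -0.009], [-0.611, -0.792, -0.003], [-0.005, 0.008, -1.0]]
contact_force: [-1.8, 6.1, 6.4]
gripper_width: 0.247
```

Emit:
jog_arm([
  [[0,0,0],[0,0,0]],
  [[0,0,0],[0,0,0]],
  [[0,0,0],[0,0,0]],
  [[0,0,0],[0,0,0]],
  [[0,0,0],[0,0,0]],
], fingers=0.1)

```text
time_s: 6.6
tool_pos: [0.5664, -0.0707, 0.1123]
ee_rot: [[0.792, -0.61, -0.009], [-0.61, -0.792, -0.007], [-0.003, 0.011, -1.0]]
contact_force: [-1.4, -0.2, -0.0]
gripper_width: 0.54
```

Emit:
jog_arm([
  [[0,0,3],[0,0,0]],
  [[0,0,7],[0,0,0]],
  [[0,0,11],[0,0,0]],
  [[0,0,15],[0,0,-6]],
  [[0,0,19],[0,0,-12]],
])

```text
time_s: 7.02
tool_pos: [0.5659, -0.0704, 0.3044]
ee_rot: [[0.644, -0.765, -0.01], [-0.765, -0.644, -0.004], [-0.003, 0.011, -1.0]]
contact_force: [0.7, -0.3, 1.1]
gripper_width: 0.55
```

```bash
python3 - <<'E'
from h import *
show();M=wristM();np.save("M4.npy",M)
a=get_image("scene");cv2.imwrite("pics/s4.png",a);cv2.imwrite("pics/w4.png",get_image("wrist"))
E
```

```text
{'time_s': 7.0167, 'joints': array([-0.2413,  0.2371,  1.319 , -0.0066,  1.5945,  0.6294]), 'tool_pos': array([ 0.5659, -0.0704,  0.3044]), 'contact_force': array([ 0.6802, -0.2862,  1.1498]), 'gripper_width': 0.5499032121899079}
[[ 0.6442 -0.7648 -0.0103]
 [-0.7648 -0.6442 -0.0043]
 [-0.0034  0.0106 -0.9999]]
```

View pics/s4.png

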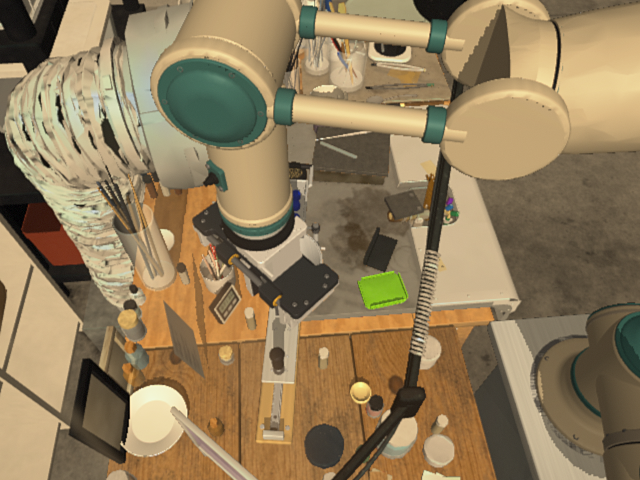

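View pics/w4.png

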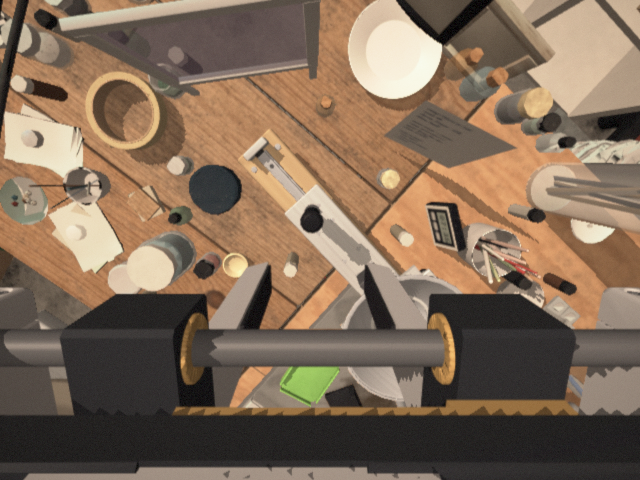

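```bash
cat > kin.py <<'E'
import numpy as np
from scipy.spatial.transform import Rotation as Ro
from scipy.optimize import least_squares
rz=lambda a:Ro.from_euler('z',a);ry=lambda a:Ro.from_euler('y',a)
data=[([-0.881,0.2766,1.5061,0,1.3607,-.121],[.4164,-.3957,.2046]),
([-0.141,.2426,1.3564,.0028,1.5393,.0029],[.576,-.0105,.2855]),
([-.2534,.2378,1.6264,.1618,1.2257,.3511],[.57,-.0148,.184]),
([-.15,.3072,1.7149,.1516,1.052,.4311],[.5826,.0339,.1131]),
([-.2413,.2371,1.319,-.0066,1.5945,.6294],[.5659,-.0704,.3044])]
def fk(q,p):
    L1,L2,d1,dy,L3,a2,dw=p
    A=rz(q[0]);B=A*ry(q[1]);C=A*ry(q[1]+q[2]);D=C*rz(q[3]);E=D*ry(q[4])
    F=E*rz(q[5]+np.pi)
    x=A.apply([0,dy,d1])+B.apply([0,0,L1])+C.apply([a2,0,L2])+E.apply([dw,0,L3])
    return x,F
E
python3 - <<'E'
from kin import *
from h import *
f=lambda p:np.concatenate([np.concatenate([fk(q,p)[0]-x for q,x in data]),.01*(p-p0)])
p0=np.array([.4,.35,.3,.07,.3,0,0])
s=least_squares(f,p0);print(s.x,s.fun[:15]*1000)
print(fk(data[2][0],s.x)[1].as_matrix(),fk(data[3][0],s.x)[1].as_matrix())
np.save("p.npy",s.x)
M=np.load("M4.npy");r=ray("wrist",311,217,M);print("knob",plane(r,.1455),tri(r,ray("scene",277.5,352)))
E
```

```text
[ 0.6102  0.4218  0.1546  0.0695  0.3914  0.0581 -0.0039] [-0.1285  0.2659  0.0392 -0.0219  0.0021  0.0311  0.6497 -0.156  -0.1145
 -0.3246 -0.0349  0.08   -0.047   0.0138 -0.0212]
[[ 0.7932 -0.6021  0.0915]
 [-0.6089 -0.782   0.1329]
 [-0.0085 -0.1611 -0.9869]] [[ 0.7949 -0.5999  0.0906]
 [-0.6067 -0.786   0.1189]
 [-0.0002 -0.1495 -0.9888]]
knob [ 0.566  -0.062   0.1455] (array([ 0.5654, -0.0622,  0.158 ]), np.float64(0.005781092483800596))
```

```bash
python3 - <<'E'
from h import *
a=cv2.imread("pics/s4.png")[300:450,230:330];b=cv2.imread("pics/w4.png")[120:310,220:420]
a=cv2.resize(a,(400,600),interpolation=2);b=cv2.resize(b,(400,380),interpolation=2)
b=cv2.copyMakeBorder(b,0,220,0,0,0);cv2.imwrite("pics/z4.png",np.hstack([a,b]))
E
```

```text
(no output)
```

View pics/z4.png

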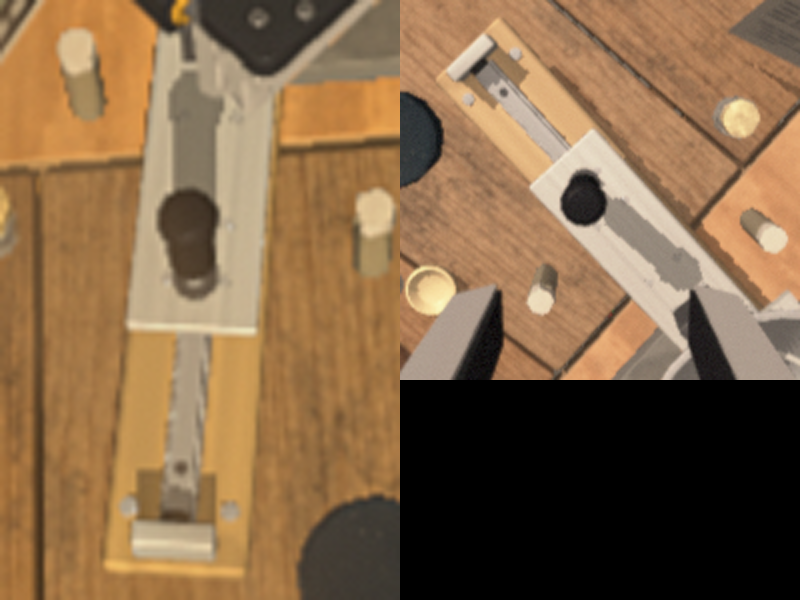

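```bash
python3 - <<'E'
from h import *
z=.075
print(plane(ray("scene",275.1,414.6),z),plane(ray("scene",278.1,382.0),z))
print("board end",plane(ray("scene",263.8,442.4),.044))
M=np.load("M4.npy");r=ray("wrist",312,220,M);print("knob",plane(r,.1455),tri(r,ray("scene",277,352.7)))
print("knob0 scene",plane(ray("scene",273.3,385.6),.1455),"now",plane(ray("scene",276.7,352.7),.1455))
# plate edge wrist now
print("plate wrist", plane(ray("wrist",(564-400)/2+220,158/2+120,M),z))
E
```

```text
[0.5741 0.0079 0.075 ] [ 0.5667 -0.0453  0.075 ]
board end [0.5955 0.0417 0.044 ]
knob [ 0.5643 -0.0647  0.1455] (array([ 0.5647, -0.0644,  0.1526]), np.float64(0.0017925518465269606))
knob0 scene [ 0.5722 -0.0154  0.1455] now [ 0.5646 -0.068   0.1455]
plate wrist [ 0.5651 -0.0467  0.075 ]
```

```bash
cat > plan.py <<'E'
from kin import *
np.set_printoptions(precision=3,suppress=True)
P=np.load("p.npy")
lo=np.array([-2.89,-.75,.22,-1.18,.11,-2.7]);hi=np.array([2.89,2.08,2.7,4.32,2.71,2.7])
ys=np.array([-.146,-.989,0]);ys/=np.linalg.norm(ys);xs=np.array([ys[1],-ys[0],0]);z=np.array([0,0,1.])
H=np.array([.5375,-.2585,.2275])
def ik(x,R,q0):
    def f(q):
        a,F=fk(q,P);return np.r_[(a-x)*10,(F.inv()*R).as_rotvec()]
    s=least_squares(f,np.clip(q0,lo+1e-3,hi-1e-3),bounds=(lo,hi));return s.x,np.abs(s.fun).max()
def handle(phi):
    r=Ro.from_rotvec(xs*phi);return H+r.apply(.136*ys+.004*z),r
def toolR(sign):
    X=ys*sign;Z=-z;return Ro.from_matrix(np.c_[X,np.cross(Z,X),Z])
def tcp(phi,pre,sign,k=1.):
    h,_=handle(phi);R=Ro.from_rotvec(xs*(k*phi+pre))*toolR(sign)
    return h+R.apply([0,0,.019]),R
E
python3 - <<'E'
from plan import *
for sign in(1,-1):
  for pre in(0,-.3):
    q=np.array([-.7,.3,1.5,0,1.3,1.0 if sign==1 else -2.])
    print("sign",sign,"pre",pre)
    for phi in np.arange(0,1.05,.2):
        x,R=tcp(phi,pre,sign);q,e=ik(x,R,q);A=rz(q[0]);el=A.apply([0,P[3],P[2]])+(A*ry(q[1])).apply([0,0,P[0]]);wr=el+(A*ry(q[1]+q[2])).apply([P[5],0,P[1]])
        print(round(phi,2),x,q,round(e,4),"elbow",el,"wrist",wr)
E
```

```text
sign 1 pre 0
0.0 [ 0.518 -0.393  0.213] [-0.756  0.391  1.316  0.     1.434  0.961] 0.0 elbow [ 0.217 -0.109  0.719] wrist [ 0.515 -0.39   0.604]
0.2 [ 0.518 -0.393  0.24 ] [-0.652  0.329  1.364 -0.179  1.354  1.095] 0.0 elbow [ 0.199 -0.064  0.732] wrist [ 0.526 -0.314  0.623]
0.4 [ 0.518 -0.388  0.267] [-0.532  0.286  1.417 -0.384  1.301  1.263] 0.0 elbow [ 0.183 -0.027  0.74 ] wrist [ 0.537 -0.236  0.627]
0.6 [ 0.52  -0.378  0.292] [-0.403  0.266  1.474 -0.605  1.286  1.455] 0.0 elbow [0.175 0.001 0.743] wrist [ 0.548 -0.158  0.615]
0.8 [ 0.522 -0.363  0.315] [-0.274  0.273  1.532 -0.826  1.318  1.655] 0.0 elbow [0.177 0.022 0.742] wrist [ 0.559 -0.085  0.588]
1.0 [ 0.525 -0.344  0.334] [-0.154  0.307  1.59  -1.026  1.391  1.844] 0.0 elbow [0.193 0.04  0.736] wrist [ 0.569 -0.018  0.546]
sign 1 pre -0.3
0.0 [ 0.518 -0.387  0.213] [-0.884  0.494  1.186  0.222  1.664  0.832] 0.0 elbow [ 0.237 -0.18   0.692] wrist [ 0.499 -0.499  0.588]
0.2 [ 0.518 -0.388  0.24 ] [-0.798  0.408  1.228  0.079  1.566  0.917] 0.0 elbow [ 0.219 -0.125  0.715] wrist [ 0.51  -0.424  0.629]
0.4 [ 0.519 -0.3
[... 1421 characters left out ...]
.18   0.692] wrist [ 0.499 -0.499  0.588]
0.2 [ 0.518 -0.388  0.24 ] [-0.798  0.408  1.228  0.079  1.566 -2.225] 0.0 elbow [ 0.219 -0.125  0.715] wrist [ 0.51  -0.424  0.629]
0.4 [ 0.519 -0.383  0.265] [-0.691  0.336  1.278 -0.086  1.476 -2.11 ] 0.0 elbow [ 0.199 -0.075  0.731] wrist [ 0.522 -0.342  0.654]
0.6 [ 0.521 -0.373  0.289] [-0.565  0.282  1.335 -0.277  1.405 -1.96 ] 0.0 elbow [ 0.181 -0.032  0.741] wrist [ 0.534 -0.257  0.663]
0.8 [ 0.523 -0.358  0.311] [-0.426  0.253  1.397 -0.49   1.369 -1.78 ] 0.0 elbow [0.168 0.    0.745] wrist [ 0.547 -0.172  0.654]
1.0 [ 0.525 -0.34   0.33 ] [-0.283  0.252  1.46  -0.708  1.376 -1.584] 0.0 elbow [0.165 0.024 0.746] wrist [ 0.558 -0.09   0.629]
```

Emit:
jog_arm([
  [[-0.6,-4,0],[0,0,-7]],
  [[-1.2,-8,0],[0,0,-14]],
  [[-1.8,-12,0],[0,0,-21]],
  [[-2.4,-16,0],[0,0,-28]],
  [[-3,-20,0],[0,0,-35]],
], fingers=-0.15)

```text
time_s: 7.53
tool_pos: [0.5355, -0.2719, 0.3017]
ee_rot: [[0.089, -0.996, -0.011], [-0.996, -0.089, 0.003], [-0.004, 0.011, -1.0]]
contact_force: [0.7, 0.5, 0.8]
gripper_width: 0.426
```

Emit:
jog_arm([
  [[-0.6,-4,0],[0,0,-7]],
  [[-1.2,-8,0],[0,0,-13.5]],
  [[-1.8,-12.2,0],[0,0,-13.5]],
  [[-1.8,-12.2,-1],[0,0,-13.5]],
  [[-1.8,-12.2,-1],[0,0,-13.5]],
])

```text
time_s: 7.95
tool_pos: [0.5166, -0.394, 0.2889]
ee_rot: [[-0.144, -0.989, -0.014], [-0.99, 0.144, 0.009], [-0.007, 0.015, -1.0]]
contact_force: [0.6, 1.3, -1.0]
gripper_width: 0.424
```

```bash
python3 - <<'E'
from h import *
show();M=wristM();np.save("M5.npy",M)
a=get_image("scene");cv2.imwrite("pics/s5.png",a);cv2.imwrite("pics/w5.png",get_image("wrist"))
E
```

```text
{'time_s': 7.95, 'joints': array([-0.7568,  0.3726,  1.1597, -0.0031,  1.6253,  0.9583]), 'tool_pos': array([ 0.5166, -0.394 ,  0.2889]), 'contact_force': array([ 0.5923,  1.3457, -0.9705]), 'gripper_width': 0.4244974152792056}
[[-0.1439 -0.9895 -0.0137]
 [-0.9896  0.1438  0.0087]
 [-0.0066  0.0148 -0.9999]]
```

View pics/s5.png

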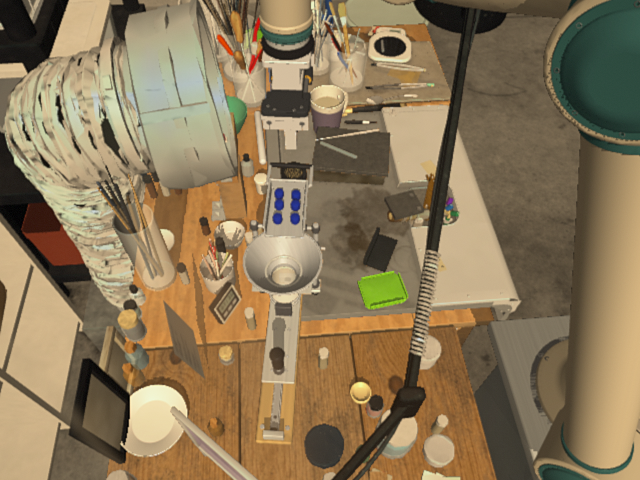

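View pics/w5.png

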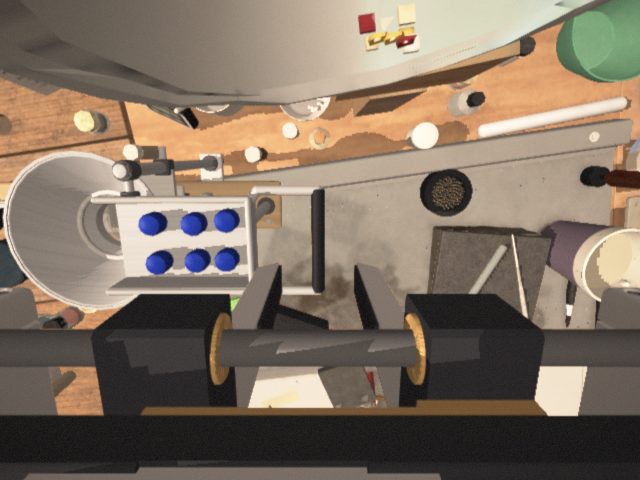

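The handle bar is vertical in the wrist view at column 319, rows 190–291. All six chunks are in the pan, and the jar is visible under the funnel.

```bash
python3 - <<'E'
from h import *
M=np.load("M5.npy")
for z in(.22,.2315,.24):
    a=plane(ray("wrist",318.5,190,M),z);b=plane(ray("wrist",318.5,291,M),z);print(z,a,b,(a+b)/2,np.linalg.norm(a-b))
print("scene ends",[plane(ray("scene",x,y),.2365) for x,y in((270.3,164.2),(312.5,165.5))])
print(tri(ray("wrist",318.5,190,M),ray("scene",270.3,164.2)),tri(ray("wrist",318.5,291,M),ray("scene",312.4,165.5)))
E
```

```text
0.22 [ 0.558  -0.4009  0.22  ] [ 0.4803 -0.3897  0.22  ] [ 0.5192 -0.3953  0.22  ] 0.07844192637973135
0.2315 [ 0.5592 -0.4011  0.2315] [ 0.4852 -0.3904  0.2315] [ 0.5222 -0.3958  0.2315] 0.07479310349761883
0.24 [ 0.5601 -0.4013  0.24  ] [ 0.4887 -0.391   0.24  ] [ 0.5244 -0.3961  0.24  ] 0.07209614745431826
scene ends [array([ 0.5569, -0.3901,  0.2365]), array([ 0.481 , -0.381 ,  0.2365])]
(array([ 0.5578, -0.4011,  0.2247]), np.float64(0.0013670543382114952)) (array([ 0.4814, -0.3904,  0.2255]), np.float64(0.0024938645904285382))
```

Emit:
jog_arm([
  [[0.2,-0.1,-2],[0,0,0]],
  [[0.2,-0.1,-4],[0,0,0]],
  [[0.2,-0.1,-6],[0,0,0]],
  [[0.2,-0.1,-8],[0,0,0]],
  [[0.2,-0.1,-8],[0,0,0]],
])

```text
time_s: 8.47
tool_pos: [0.519, -0.3894, 0.2089]
ee_rot: [[-0.138, -0.99, -0.015], [-0.99, 0.138, 0.011], [-0.009, 0.016, -1.0]]
contact_force: [-0.5, 1.1, -0.2]
gripper_width: 0.428
```

Emit:
jog_arm([
  [[0,0,0],[0,0,0]],
  [[0,0,0],[0,0,0]],
  [[0,0,0],[0,0,0]],
  [[0,0,0],[0,0,0]],
  [[0,0,0],[0,0,0]],
], fingers=-1)

```text
time_s: 8.88
tool_pos: [0.5208, -0.3928, 0.2138]
ee_rot: [[-0.141, -0.99, -0.008], [-0.99, 0.141, 0.005], [-0.004, 0.008, -1.0]]
contact_force: [2.4, 7.3, 4.3]
gripper_width: 0.106
```

```bash
python3 - <<'E'
from h import *
show()
a=get_image("wrist");cv2.imwrite("pics/w6.png",a)
E
```

```text
{'time_s': 8.8833, 'joints': array([-0.7519,  0.3952,  1.304 , -0.0015,  1.4517,  0.9601]), 'tool_pos': array([ 0.5208, -0.3928,  0.2138]), 'contact_force': array([2.3875, 7.2876, 4.3235]), 'gripper_width': 0.10607731003937669}
[[-0.1406 -0.99   -0.0078]
 [-0.9901  0.1405  0.0053]
 [-0.0042  0.0085 -1.    ]]
```

View pics/w6.png

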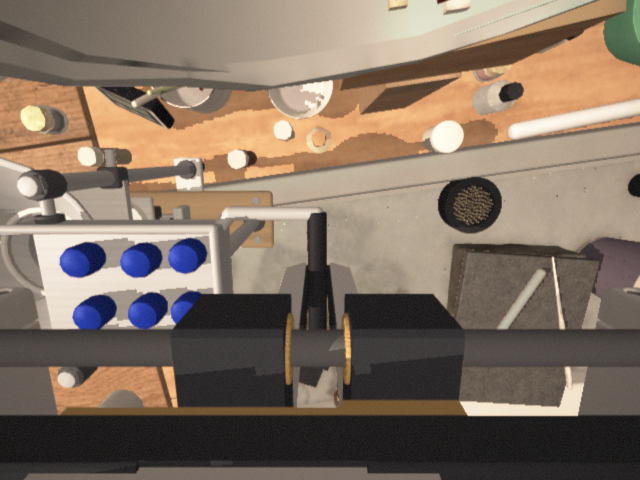

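Gripped: the width is 10 mm, the bar thickness. Computing the arc.

```bash
cat > arc.py <<'E'
import numpy as np,sys
from scipy.spatial.transform import Rotation as Ro
np.set_printoptions(precision=2,suppress=True)
ys=np.array([-.144,-.9896,0]);xs=np.array([ys[1],-ys[0],0])
H=np.array([.5407,-.2583,.227]);T0=np.array([.5208,-.3928,.2115])
f=lambda p:H+Ro.from_rotvec(xs*p).apply(T0-H)
def call(a,b):
    print(a,"->",b)
    for p in np.linspace(a,b,6)[1:]: print("  ",(f(p)-f(a))*100,np.degrees(xs*(p-a)))
L=[float(x) for x in sys.argv[1:]]
for a,b in zip(L,L[1:]): call(a,b)
E
python3 arc.py 0 .15 .3 .45 .55 .65 .75 .85 .95 1.0
```

```text
0.0 -> 0.15
   [-0.01 -0.04  0.41] [-1.7   0.25  0.  ]
   [-0.01 -0.07  0.82] [-3.4  0.5  0. ]
   [-0.01 -0.08  1.23] [-5.1   0.74  0.  ]
   [-0.01 -0.09  1.64] [-6.8   0.99  0.  ]
   [-0.01 -0.08  2.05] [-8.5   1.24  0.  ]
0.15 -> 0.3
   [0.   0.02 0.41] [-1.7   0.25  0.  ]
   [0.01 0.05 0.82] [-3.4  0.5  0. ]
   [0.01 0.1  1.23] [-5.1   0.74  0.  ]
   [0.02 0.16 1.63] [-6.8   0.99  0.  ]
   [0.03 0.23 2.04] [-8.5   1.24  0.  ]
0.3 -> 0.45
   [0.01 0.08 0.4 ] [-1.7   0.25  0.  ]
   [0.03 0.17 0.8 ] [-3.4  0.5  0. ]
   [0.04 0.28 1.2 ] [-5.1   0.74  0.  ]
   [0.06 0.4  1.59] [-6.8   0.99  0.  ]
   [0.08 0.52 1.98] [-8.5   1.24  0.  ]
0.45 -> 0.55
   [0.01 0.09 0.26] [-1.13  0.17  0.  ]
   [0.03 0.19 0.51] [-2.27  0.33  0.  ]
   [0.04 0.29 0.77] [-3.4  0.5  0. ]
   [0.06 0.4  1.02] [-4.54  0.66  0.  ]
   [0.07 0.51 1.27] [-5.67  0.83  0.  ]
0.55 -> 0.65
   [0.02 0.12 0.25] [-1.13  0.17  0.  ]
   [0.03 0.24 0.49] [-2.27  0.33  0.  ]
   [0.05 0.37 0.73] [-3.4  0.5  0. ]
   [0.07 0.5  0.97] [-4.54  0.66  0.  ]
   [0.09 0.63 1.21] [-5.67  0.83  0.  ]
0.65 -> 0.75
   [0.02 0.14 0.23] [-1.13  0.17  0.  ]
   [0.04 0.29 0.46] [-2.27  0.33  0.  ]
   [0.06 0.44 0.69] [-3.4  0.5  0. ]
   [0.09 0.59 0.92] [-4.54  0.66  0.  ]
   [0.11 0.75 1.14] [-5.67  0.83  0.  ]
0.75 -> 0.85
   [0.02 0.16 0.22] [-1.13  0.17  0.  ]
   [0.05 0.33 0.43] [-2.27  0.33  0.  ]
   [0.07 0.5  0.65] [-3.4  0.5  0. ]
   [0.1  0.68 0.85] [-4.54  0.66  0.  ]
   [0.12 0.86 1.06] [-5.67  0.83  0.  ]
0.85 -> 0.95
   [0.03 0.18 0.2 ] [-1.13  0.17  0.  ]
   [0.05 0.37 0.4 ] [-2.27  0.33  0.  ]
   [0.08 0.56 0.59] [-3.4  0.5  0. ]
   [0.11 0.76 0.78] [-4.54  0.66  0.  ]
   [0.14 0.96 0.97] [-5.67  0.83  0.  ]
0.95 -> 1.0
   [0.01 0.1  0.09] [-0.57  0.08  0.  ]
   [0.03 0.2  0.18] [-1.13  0.17  0.  ]
   [0.04 0.31 0.27] [-1.7   0.25  0.  ]
   [0.06 0.41 0.36] [-2.27  0.33  0.  ]
   [0.07 0.51 0.45] [-2.83  0.41  0.  ]
```

Emit:
jog_arm([
  [[0,0,0.4],[-1.7,0.2,0]],
  [[0,-0.1,0.8],[-3.4,0.5,0]],
  [[0,-0.1,1.2],[-5.1,0.7,0]],
  [[0,-0.1,1.6],[-6.8,1,0]],
  [[0,-0.1,2.05],[-8.5,1.2,0]],
])

```text
time_s: 9.35
tool_pos: [0.5208, -0.3926, 0.2328]
ee_rot: [[-0.139, -0.99, -0.03], [-0.98, 0.142, -0.142], [0.145, 0.01, -0.989]]
contact_force: [2.4, 3.2, -1.3]
gripper_width: 0.095
```

Emit:
jog_arm([
  [[0,0,0.4],[-1.7,0.2,0]],
  [[0,0.05,0.8],[-3.4,0.5,0]],
  [[0,0.1,1.2],[-5.1,0.7,0]],
  [[0,0.15,1.6],[-6.8,1,0]],
  [[0,0.25,2.05],[-8.5,1.2,0]],
])

```text
time_s: 9.77
tool_pos: [0.5212, -0.3896, 0.2529]
ee_rot: [[-0.134, -0.99, -0.049], [-0.948, 0.143, -0.286], [0.29, 0.008, -0.957]]
contact_force: [3.0, 4.7, -2.4]
gripper_width: 0.098
```

```bash
python3 - <<'E'
from h import *
show()
a=get_image("scene");cv2.imwrite("pics/s7.png",a);cv2.imwrite("pics/s7z.png",cv2.resize(a[100:300,180:380],None,fx=3,fy=3,interpolation=2))
E
```

```text
{'time_s': 9.7667, 'joints': array([-0.5894,  0.3112,  1.3782, -0.2759,  1.3383,  1.172 ]), 'tool_pos': array([ 0.5212, -0.3896,  0.2529]), 'contact_force': array([ 3.0446,  4.6803, -2.4431]), 'gripper_width': 0.09822492437734093}
[[-0.1343 -0.9897 -0.0494]
 [-0.9475  0.1428 -0.2859]
 [ 0.29    0.0084 -0.957 ]]
```

View pics/s7z.png

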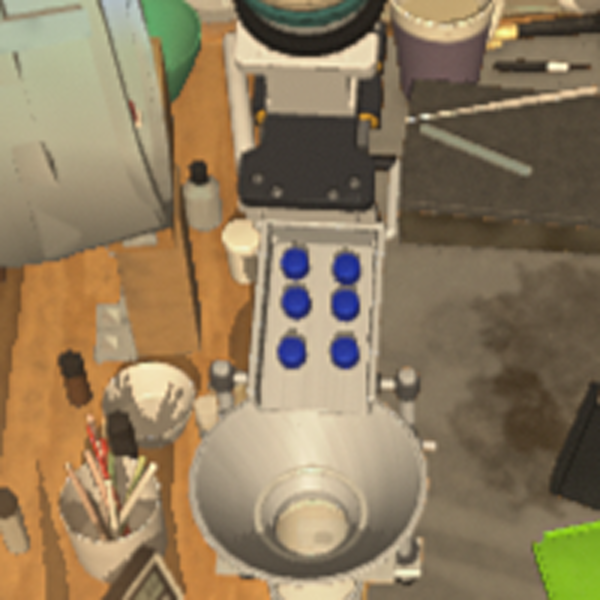

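The pan is tilted about 0.3 with the chunks still standing in place. The jar is centred under the outlet and forces are small, so I'll go on.

Emit:
jog_arm([
  [[0,0.1,0.4],[-1.7,0.2,0]],
  [[0,0.2,0.8],[-3.4,0.5,0]],
  [[0.05,0.3,1.2],[-5.1,0.7,0]],
  [[0.05,0.4,1.6],[-6.8,1,0]],
  [[0.1,0.5,2],[-8.5,1.2,0]],
])

```text
time_s: 10.23
tool_pos: [0.522, -0.3839, 0.2718]
ee_rot: [[-0.127, -0.989, -0.069], [-0.895, 0.144, -0.421], [0.427, 0.009, -0.904]]
contact_force: [2.4, 6.6, -4.5]
gripper_width: 0.095
```

Emit:
jog_arm([
  [[0,0.1,0.25],[-1.1,0.2,0]],
  [[0,0.2,0.5],[-2.3,0.3,0]],
  [[0.05,0.3,0.75],[-3.4,0.5,0]],
  [[0.05,0.4,1],[-4.5,0.7,0]],
  [[0.05,0.5,1.25],[-5.7,0.8,0]],
])

```text
time_s: 10.65
tool_pos: [0.5227, -0.3788, 0.2837]
ee_rot: [[-0.12, -0.989, -0.081], [-0.849, 0.145, -0.508], [0.515, 0.008, -0.857]]
contact_force: [3.3, 6.1, -5.7]
gripper_width: 0.095
```

```bash
python3 - <<'E'
from h import *
show()
a=get_image("scene");cv2.imwrite("pics/s8z.png",cv2.resize(a[100:300,180:380],None,fx=3,fy=3,interpolation=2))
E
```

```text
{'time_s': 10.65, 'joints': array([-0.434 ,  0.2767,  1.4479, -0.5402,  1.2978,  1.3975]), 'tool_pos': array([ 0.5227, -0.3788,  0.2837]), 'contact_force': array([ 3.2999,  6.1279, -5.7174]), 'gripper_width': 0.09549614789548144}
[[-0.1203 -0.9894 -0.0813]
 [-0.849   0.145  -0.5082]
 [ 0.5146  0.0079 -0.8574]]
```

View pics/s8z.png

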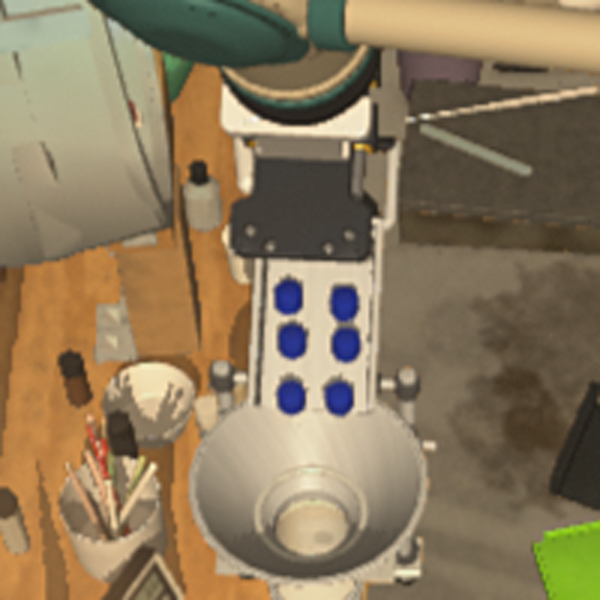

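The tilt is about 0.54 and the front chunks are at the lip. I'll slow down, using half-size calls.

Emit:
jog_arm([
  [[0,0.05,0.1],[-0.6,0.1,0]],
  [[0,0.1,0.25],[-1.1,0.2,0]],
  [[0,0.2,0.35],[-1.7,0.3,0]],
  [[0.05,0.25,0.5],[-2.3,0.3,0]],
  [[0.05,0.3,0.6],[-2.9,0.4,0]],
])

```text
time_s: 11.12
tool_pos: [0.5231, -0.3758, 0.2894]
ee_rot: [[-0.116, -0.989, -0.087], [-0.822, 0.145, -0.55], [0.557, 0.008, -0.83]]
contact_force: [2.7, 5.7, -4.6]
gripper_width: 0.096
```

Emit:
jog_arm([
  [[0,0.05,0.1],[-0.6,0.1,0]],
  [[0,0.1,0.25],[-1.1,0.2,0]],
  [[0,0.2,0.35],[-1.7,0.3,0]],
  [[0.05,0.25,0.5],[-2.3,0.3,0]],
  [[0.05,0.3,0.6],[-2.9,0.4,0]],
])

```text
time_s: 11.53
tool_pos: [0.5236, -0.3726, 0.295]
ee_rot: [[-0.112, -0.989, -0.093], [-0.793, 0.146, -0.591], [0.598, 0.007, -0.801]]
contact_force: [2.2, 6.6, -4.6]
gripper_width: 0.092
```

```bash
python3 - <<'E'
from h import *
show()
a=get_image("scene");cv2.imwrite("pics/s9z.png",cv2.resize(a[100:300,180:380],None,fx=3,fy=3,interpolation=2))
E
```

```text
{'time_s': 11.5333, 'joints': array([-0.3687,  0.2735,  1.4787, -0.6525,  1.2987,  1.4978]), 'tool_pos': array([ 0.5236, -0.3726,  0.295 ]), 'contact_force': array([ 2.1523,  6.5899, -4.5856]), 'gripper_width': 0.09246959675620793}
[[-0.1123 -0.9893 -0.093 ]
 [-0.7934  0.1456 -0.5911]
 [ 0.5983  0.0074 -0.8013]]
```

View pics/s9z.png

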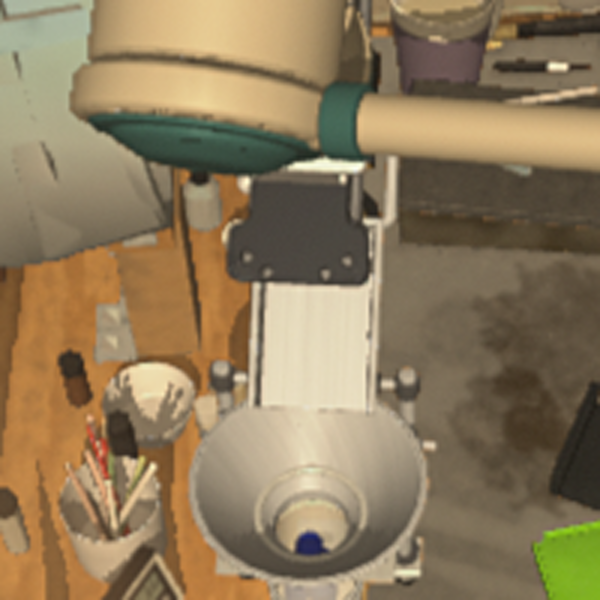

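The visible pan is empty and blue shows in the jar. I'll tip on to about 0.9 to clear anything hidden behind the gripper.

Emit:
jog_arm([
  [[0,0.15,0.25],[-1.1,0.2,0]],
  [[0.05,0.3,0.45],[-2.3,0.3,0]],
  [[0.05,0.45,0.7],[-3.4,0.5,0]],
  [[0.1,0.6,0.9],[-4.5,0.7,0]],
  [[0.1,0.75,1.15],[-5.7,0.8,0]],
])

```text
time_s: 12.0
tool_pos: [0.5246, -0.3651, 0.3059]
ee_rot: [[-0.103, -0.989, -0.104], [-0.73, 0.146, -0.668], [0.676, 0.007, -0.737]]
contact_force: [2.8, 7.4, -6.9]
gripper_width: 0.094
```

Emit:
jog_arm([
  [[0,0.15,0.2],[-1.1,0.2,0]],
  [[0.05,0.35,0.45],[-2.3,0.3,0]],
  [[0.05,0.5,0.65],[-3.4,0.5,0]],
  [[0.1,0.7,0.85],[-4.5,0.7,0]],
  [[0.1,0.85,1.05],[-5.7,0.8,0]],
])

```text
time_s: 12.42
tool_pos: [0.5258, -0.3567, 0.316]
ee_rot: [[-0.093, -0.989, -0.113], [-0.66, 0.146, -0.737], [0.746, 0.006, -0.666]]
contact_force: [3.0, 6.5, -7.8]
gripper_width: 0.102
```

Emit:
jog_arm([
  [[0,0.1,0.1],[-0.6,0.1,0]],
  [[0,0.2,0.2],[-1.1,0.2,0]],
  [[0.05,0.3,0.3],[-1.7,0.3,0]],
  [[0.05,0.4,0.4],[-2.3,0.3,0]],
  [[0.05,0.45,0.5],[-2.9,0.4,0]],
])

```text
time_s: 12.83
tool_pos: [0.5264, -0.3523, 0.3207]
ee_rot: [[-0.087, -0.989, -0.117], [-0.622, 0.146, -0.769], [0.778, 0.005, -0.628]]
contact_force: [3.6, 6.5, -8.3]
gripper_width: 0.095
```

```bash
python3 - <<'E'
from h import *
show()
a=get_image("scene");cv2.imwrite("pics/s10z.png",cv2.resize(a[100:350,180:380],None,fx=2.4,fy=2.4,interpolation=2))
a=get_image("top");cv2.imwrite("pics/t10z.png",cv2.resize(a[150:290,170:410],None,fx=3.3,fy=3.3,interpolation=2))
a=get_image("wrist");cv2.imwrite("pics/w10.png",a)
E
```

```text
{'time_s': 12.8333, 'joints': array([-0.2117,  0.293 ,  1.5564, -0.9206,  1.3507,  1.7465]), 'tool_pos': array([ 0.5264, -0.3523,  0.3207]), 'contact_force': array([ 3.6198,  6.5352, -8.2813]), 'gripper_width': 0.09487217094951195}
[[-0.0874 -0.9893 -0.1168]
 [-0.6219  0.1458 -0.7694]
 [ 0.7782  0.0054 -0.628 ]]
```

View pics/s10z.png

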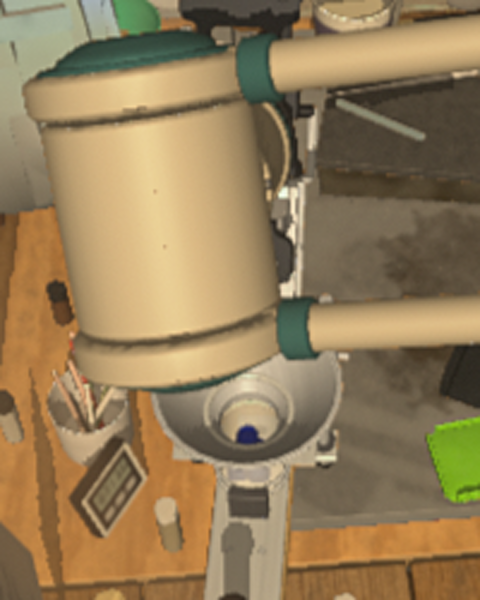

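View pics/t10z.png

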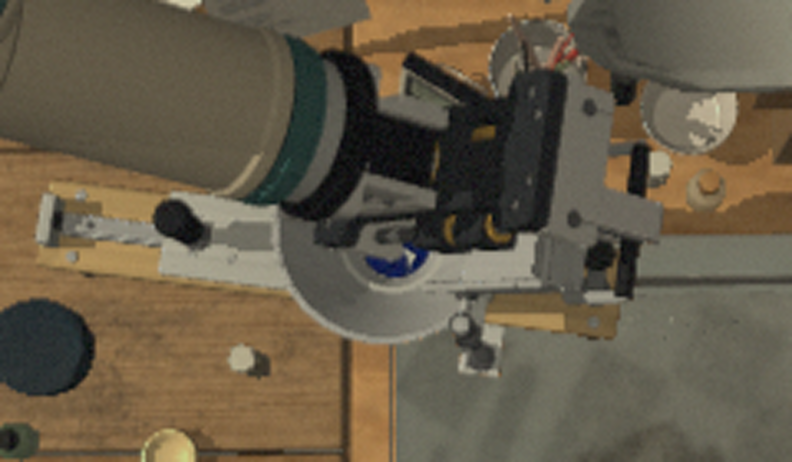

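View pics/w10.png

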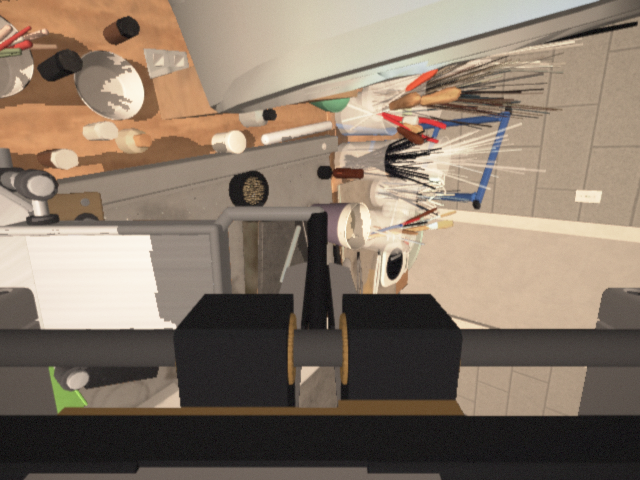

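The pan is empty (bare floor in the wrist view) and blue is in the jar. Lowering.

```bash
python3 arc.py .9 .75 .6 .45 .3 .18 .08 0
```

```text
0.9 -> 0.75
   [-0.04 -0.28 -0.29] [ 1.7  -0.25 -0.  ]
   [-0.08 -0.56 -0.6 ] [ 3.4 -0.5 -0. ]
   [-0.12 -0.82 -0.91] [ 5.1  -0.74 -0.  ]
   [-0.16 -1.08 -1.23] [ 6.8  -0.99 -0.  ]
   [-0.19 -1.33 -1.55] [ 8.5  -1.24 -0.  ]
0.75 -> 0.6
   [-0.03 -0.24 -0.33] [ 1.7  -0.25 -0.  ]
   [-0.07 -0.46 -0.67] [ 3.4 -0.5 -0. ]
   [-0.1  -0.68 -1.02] [ 5.1  -0.74 -0.  ]
   [-0.13 -0.89 -1.38] [ 6.8  -0.99 -0.  ]
   [-0.16 -1.08 -1.74] [ 8.5  -1.24 -0.  ]
0.6 -> 0.45
   [-0.03 -0.18 -0.37] [ 1.7  -0.25 -0.  ]
   [-0.05 -0.36 -0.74] [ 3.4 -0.5 -0. ]
   [-0.08 -0.52 -1.11] [ 5.1  -0.74 -0.  ]
   [-0.1  -0.67 -1.49] [ 6.8  -0.99 -0.  ]
   [-0.12 -0.81 -1.88] [ 8.5  -1.24 -0.  ]
0.45 -> 0.3
   [-0.02 -0.13 -0.39] [ 1.7  -0.25 -0.  ]
   [-0.04 -0.25 -0.78] [ 3.4 -0.5 -0. ]
   [-0.05 -0.35 -1.18] [ 5.1  -0.74 -0.  ]
   [-0.06 -0.44 -1.58] [ 6.8  -0.99 -0.  ]
   [-0.08 -0.52 -1.98] [ 8.5  -1.24 -0.  ]
0.3 -> 0.18
   [-0.01 -0.06 -0.32] [ 1.36 -0.2  -0.  ]
   [-0.02 -0.11 -0.65] [ 2.72 -0.4  -0.  ]
   [-0.02 -0.15 -0.97] [ 4.08 -0.59 -0.  ]
   [-0.03 -0.18 -1.3 ] [ 5.44 -0.79 -0.  ]
   [-0.03 -0.2  -1.63] [ 6.8  -0.99 -0.  ]
0.18 -> 0.08
   [-0.   -0.02 -0.27] [ 1.13 -0.17 -0.  ]
   [-0.   -0.03 -0.55] [ 2.27 -0.33 -0.  ]
   [-0.   -0.03 -0.82] [ 3.4 -0.5 -0. ]
   [-0.   -0.03 -1.09] [ 4.54 -0.66 -0.  ]
   [-0.   -0.02 -1.37] [ 5.67 -0.83 -0.  ]
0.08 -> 0.0
   [ 0.    0.01 -0.22] [ 0.91 -0.13 -0.  ]
   [ 0.    0.02 -0.44] [ 1.81 -0.26 -0.  ]
   [ 0.01  0.04 -0.66] [ 2.72 -0.4  -0.  ]
   [ 0.01  0.06 -0.87] [ 3.63 -0.53 -0.  ]
   [ 0.01  0.08 -1.09] [ 4.54 -0.66 -0.  ]
```

Emit:
jog_arm([
  [[0,-0.3,-0.3],[1.7,-0.2,0]],
  [[-0.1,-0.55,-0.6],[3.4,-0.5,0]],
  [[-0.1,-0.8,-0.9],[5.1,-0.7,0]],
  [[-0.15,-1.1,-1.25],[6.8,-1,0]],
  [[-0.2,-1.35,-1.55],[8.5,-1.2,0]],
])

```text
time_s: 13.4
tool_pos: [0.5246, -0.3655, 0.3055]
ee_rot: [[-0.103, -0.989, -0.102], [-0.731, 0.145, -0.667], [0.675, 0.006, -0.738]]
contact_force: [4.1, 6.5, -7.6]
gripper_width: 0.098
```

Emit:
jog_arm([
  [[0,-0.25,-0.35],[1.7,-0.2,0]],
  [[-0.05,-0.45,-0.7],[3.4,-0.5,0]],
  [[-0.1,-0.7,-1],[5.1,-0.7,0]],
  [[-0.1,-0.9,-1.4],[6.8,-1,0]],
  [[-0.15,-1.1,-1.75],[8.5,-1.2,0]],
])

```text
time_s: 13.82
tool_pos: [0.5231, -0.3763, 0.2887]
ee_rot: [[-0.117, -0.989, -0.086], [-0.822, 0.145, -0.551], [0.557, 0.006, -0.83]]
contact_force: [3.0, 6.7, -5.5]
gripper_width: 0.096
```

Emit:
jog_arm([
  [[0,-0.2,-0.35],[1.7,-0.2,0]],
  [[-0.05,-0.35,-0.75],[3.4,-0.5,0]],
  [[-0.05,-0.5,-1.1],[5.1,-0.7,0]],
  [[-0.1,-0.65,-1.5],[6.8,-1,0]],
  [[-0.1,-0.8,-1.9],[8.5,-1.2,0]],
])

```text
time_s: 14.23
tool_pos: [0.522, -0.3845, 0.2708]
ee_rot: [[-0.127, -0.99, -0.068], [-0.895, 0.144, -0.423], [0.428, 0.007, -0.904]]
contact_force: [3.7, 6.6, -3.4]
gripper_width: 0.095
```

Emit:
jog_arm([
  [[0,-0.15,-0.4],[1.7,-0.2,0]],
  [[0,-0.25,-0.8],[3.4,-0.5,0]],
  [[0,-0.35,-1.2],[5.1,-0.7,0]],
  [[0,-0.45,-1.6],[6.8,-1,0]],
  [[0,-0.5,-2],[8.5,-1.2,0]],
])

```text
time_s: 14.65
tool_pos: [0.5212, -0.39, 0.2515]
ee_rot: [[-0.135, -0.99, -0.05], [-0.947, 0.143, -0.286], [0.29, 0.009, -0.957]]
contact_force: [1.8, 5.1, -2.2]
gripper_width: 0.096
```

Emit:
jog_arm([
  [[0,-0.05,-0.3],[1.4,-0.2,0]],
  [[0,-0.1,-0.65],[2.7,-0.4,0]],
  [[0,-0.15,-1],[4.1,-0.6,0]],
  [[0,-0.2,-1.3],[5.4,-0.8,0]],
  [[0,-0.2,-1.6],[6.8,-1,0]],
])

```text
time_s: 15.07
tool_pos: [0.5209, -0.3924, 0.236]
ee_rot: [[-0.139, -0.99, -0.034], [-0.975, 0.143, -0.172], [0.175, 0.009, -0.985]]
contact_force: [1.6, 5.4, -1.5]
gripper_width: 0.095
```

Emit:
jog_arm([
  [[0,0,-0.25],[1.1,-0.2,0]],
  [[0,0,-0.55],[2.3,-0.3,0]],
  [[0,0,-0.8],[3.4,-0.5,0]],
  [[0,0,-1.1],[4.5,-0.7,0]],
  [[0,0,-1.35],[5.7,-0.8,0]],
])

```text
time_s: 15.48
tool_pos: [0.5208, -0.393, 0.223]
ee_rot: [[-0.14, -0.99, -0.02], [-0.987, 0.142, -0.074], [0.076, 0.01, -0.997]]
contact_force: [1.6, 5.2, -0.9]
gripper_width: 0.095
```

Emit:
jog_arm([
  [[0,0,-0.2],[0.9,-0.1,0]],
  [[0,0,-0.4],[1.8,-0.3,0]],
  [[0,0.05,-0.6],[2.7,-0.4,0]],
  [[0,0.05,-0.8],[3.6,-0.5,0]],
  [[0,0.1,-1],[4.3,-0.6,0]],
])

```text
time_s: 15.9
tool_pos: [0.5209, -0.3926, 0.2137]
ee_rot: [[-0.141, -0.99, -0.01], [-0.99, 0.141, -0.001], [0.002, 0.009, -1.0]]
contact_force: [0.6, 6.2, 11.1]
gripper_width: 0.097
```

The pan is back on its rest: z is 0.2137 against 0.2138 before, with an 11 N upward reaction. I'll relax and open.

Emit:
jog_arm([
  [[0,0,0.2],[0,0,0]],
  [[0,0,0.3],[0,0,0]],
  [[0,0,0.3],[0,0,0]],
  [[0,0,0.3],[0,0,0]],
  [[0,0,0.3],[0,0,0]],
])

```text
time_s: 16.32
tool_pos: [0.5208, -0.3925, 0.2162]
ee_rot: [[-0.141, -0.99, -0.01], [-0.99, 0.141, -0.001], [0.002, 0.01, -1.0]]
contact_force: [2.1, 5.2, -0.6]
gripper_width: 0.092
```

Emit:
jog_arm([
  [[0,0,0],[0,0,0]],
  [[0,0,0],[0,0,0]],
  [[0,0,0],[0,0,0]],
  [[0,0,0],[0,0,0]],
  [[0,0,0],[0,0,0]],
], fingers=-0.3)

```text
time_s: 16.73
tool_pos: [0.5205, -0.3944, 0.2168]
ee_rot: [[-0.142, -0.99, -0.01], [-0.99, 0.142, -0.005], [0.006, 0.009, -1.0]]
contact_force: [0.3, 0.3, -0.9]
gripper_width: 0.347
```

Emit:
jog_arm([
  [[0,-0.2,1],[0,0,0]],
  [[0,-0.3,3],[0,0,0]],
  [[0,-0.3,6],[0,0,0]],
  [[0,-0.3,10],[0,0,0]],
  [[0,-0.3,12],[0,0,0]],
])

```text
time_s: 17.15
tool_pos: [0.5213, -0.3978, 0.342]
ee_rot: [[-0.142, -0.99, -0.005], [-0.99, 0.142, -0.008], [0.009, 0.004, -1.0]]
contact_force: [0.2, -0.6, 1.2]
gripper_width: 0.349
```

```bash
python3 - <<'E'
from h import *
show()
a=get_image("scene");cv2.imwrite("pics/s11.png",a);cv2.imwrite("pics/s11z.png",cv2.resize(a[140:340,210:370],None,fx=3,fy=3,interpolation=2))
a=get_image("top");cv2.imwrite("pics/t11.png",a);cv2.imwrite("pics/t11z.png",cv2.resize(a[150:290,170:410],None,fx=3.3,fy=3.3,interpolation=2))
E
```

```text
{'time_s': 17.15, 'joints': array([-0.752 ,  0.3677,  1.0421, -0.0098,  1.7298,  0.9593]), 'tool_pos': array([ 0.5213, -0.3978,  0.342 ]), 'contact_force': array([ 0.1804, -0.6158,  1.2378]), 'gripper_width': 0.3487099149550968}
[[-0.1416 -0.9899 -0.0052]
 [-0.9899  0.1416 -0.0084]
 [ 0.0091  0.004  -1.    ]]
```

View pics/s11z.png

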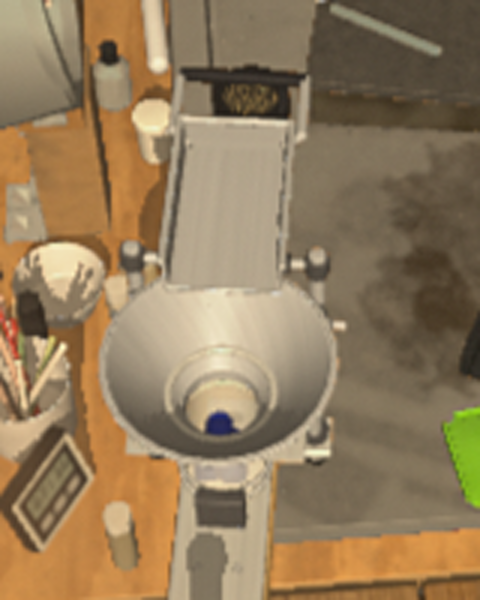

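View pics/t11z.png

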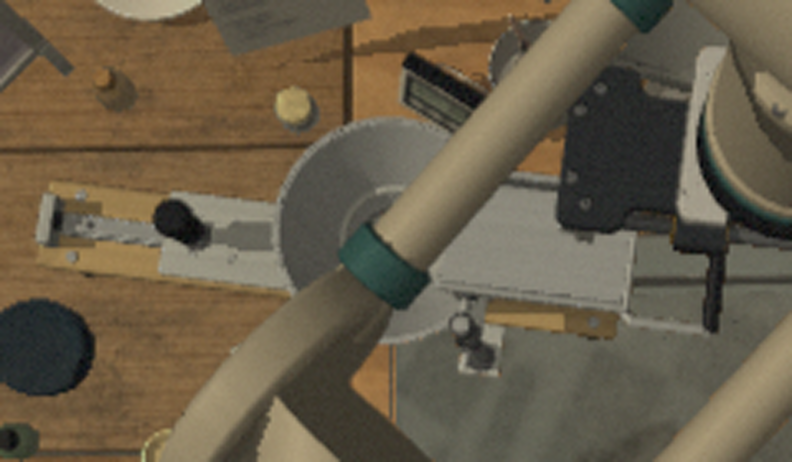

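The pan is level and empty, and nothing lies in the funnel. I'll move so the wrist camera looks down into the jar to count the chunks.

Emit:
jog_arm([
  [[0,3,0],[0,0,7]],
  [[0,6,0],[0,0,14]],
  [[0,9,0],[0,0,21]],
  [[0.5,12,0],[0,0,28]],
  [[1,15,0],[0,0,35]],
])

```text
time_s: 17.67
tool_pos: [0.53, -0.2455, 0.3358]
ee_rot: [[0.457, -0.89, -0.008], [-0.89, -0.457, -0.008], [0.004, 0.01, -1.0]]
contact_force: [-0.2, 0.4, -0.1]
gripper_width: 0.349
```

Emit:
jog_arm([
  [[0.5,2,0],[0,0,7]],
  [[1,4,0],[0,0,14]],
  [[1.5,6,0],[0,0,21]],
  [[2,7.5,0],[0,0,28]],
  [[2,7.5,0],[0,0,35]],
])

```text
time_s: 18.08
tool_pos: [0.5509, -0.1686, 0.3359]
ee_rot: [[0.886, -0.463, -0.001], [-0.463, -0.886, -0.008], [0.003, 0.008, -1.0]]
contact_force: [-0.2, -0.2, 0.8]
gripper_width: 0.348
```

Emit:
jog_arm([
  [[0,0,0],[0,0,7]],
  [[0,0,0],[0,0,14]],
  [[0,0,0],[0,0,20]],
  [[0,0,0],[0,0,20]],
  [[0,0,0],[0,0,20]],
])

```text
time_s: 18.5
tool_pos: [0.5504, -0.1717, 0.3359]
ee_rot: [[0.99, -0.144, 0.002], [-0.144, -0.99, -0.01], [0.004, 0.009, -1.0]]
contact_force: [0.1, -0.0, 0.1]
gripper_width: 0.351
```

```bash
python3 - <<'E'
from h import *
show()
a=get_image("wrist");cv2.imwrite("pics/w12.png",a);cv2.imwrite("pics/w12z.png",cv2.resize(a[140:300,220:420],None,fx=3.5,fy=3.5,interpolation=2))
E
```

```text
{'time_s': 18.5, 'joints': array([-0.4177,  0.2333,  1.2496, -0.008 ,  1.6527, -0.2737]), 'tool_pos': array([ 0.5504, -0.1717,  0.3359]), 'contact_force': array([ 0.142 , -0.0251,  0.1198]), 'gripper_width': 0.3511844609332275}
[[ 0.9895 -0.1442  0.0022]
 [-0.1442 -0.9895 -0.0097]
 [ 0.0036  0.0093 -1.    ]]
```

View pics/w12z.png

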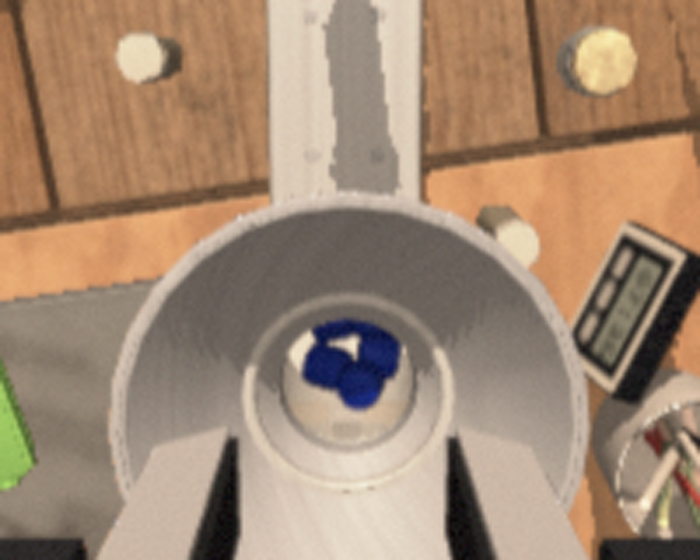

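```bash
python3 - <<'E'
from h import *
a=cv2.imread("pics/w12.png")[225:270,295:345].astype(float)
cv2.imwrite("pics/w12c.png",cv2.resize(np.clip(255*(a/255)**.45,0,255).astype(np.uint8),None,fx=12,fy=12,interpolation=2))
for n,f in(("scene","s11"),("top","t11"),("scene","s0")):
    im=cv2.imread(f"pics/{f}.png" if f!="s0" else "pics/scene0.png").astype(int)
    m=((im[...,0]>im[...,2]+60)&(im[...,0]>im[...,1]+50)).astype(np.uint8)
    c=cv2.connectedComponentsWithStats(m)
    print(f,[(c[3][i].round(1),c[2][i][4]) for i in range(1,c[0]) if c[2][i][4]>10])
E
```

```text
s11 []
t11 []
s0 [(array([278.7, 198.9]), np.int32(136)), (array([295.3, 199.8]), np.int32(132)), (array([277.2, 218.3]), np.int32(68)), (array([294.6, 218.3]), np.int32(70))]
```

View pics/w12c.png

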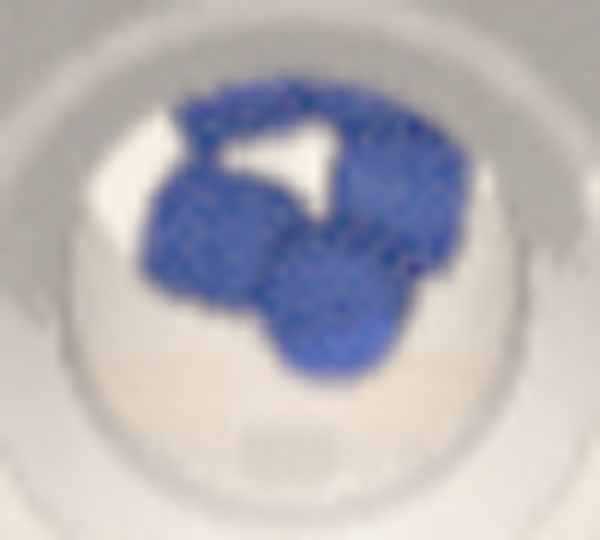

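Emit:
jog_arm([
  [[-0.4,-2.4,0],[6,0,0]],
  [[-0.8,-4.8,0],[12,0,0]],
  [[-1.2,-7.2,0],[18,0,0]],
  [[-1.6,-9.6,0],[24,0,0]],
  [[-2,-11.8,0],[28,0,0]],
])

```text
time_s: 18.97
tool_pos: [0.5301, -0.2925, 0.3356]
ee_rot: [[0.989, -0.145, 0.004], [-0.131, -0.876, 0.464], [-0.064, -0.46, -0.886]]
contact_force: [0.9, -0.1, -0.1]
gripper_width: 0.35
```

```bash
python3 - <<'E'
from h import *
show();M=wristM();np.save("M13.npy",M)
a=get_image("wrist");cv2.imwrite("pics/w13.png",a)
E
```

```text
{'time_s': 18.9667, 'joints': array([-0.8288,  0.4631,  1.0096,  0.3575,  2.0092, -0.5848]), 'tool_pos': array([ 0.5301, -0.2925,  0.3356]), 'contact_force': array([ 0.8945, -0.1318, -0.1287]), 'gripper_width': 0.350425681442909}
[[ 0.9894 -0.1454  0.0042]
 [-0.1307 -0.876   0.4643]
 [-0.0638 -0.4599 -0.8857]]
```

View pics/w13.png

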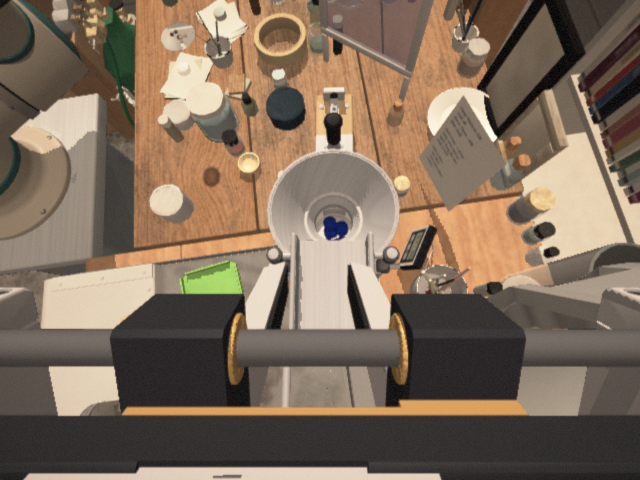

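```bash
python3 - <<'E'
from h import *
a=cv2.imread("pics/w13.png")[195:250,305:365].astype(float)
cv2.imwrite("pics/w13c.png",cv2.resize(np.clip(255*(a/255)**.45,0,255).astype(np.uint8),None,fx=10,fy=10,interpolation=2))
M=np.load("M13.npy");r=ray("wrist",333,121,M);print(plane(r,.1455))
E
```

```text
[ 0.5668 -0.0729  0.1455]
```

View pics/w13c.png

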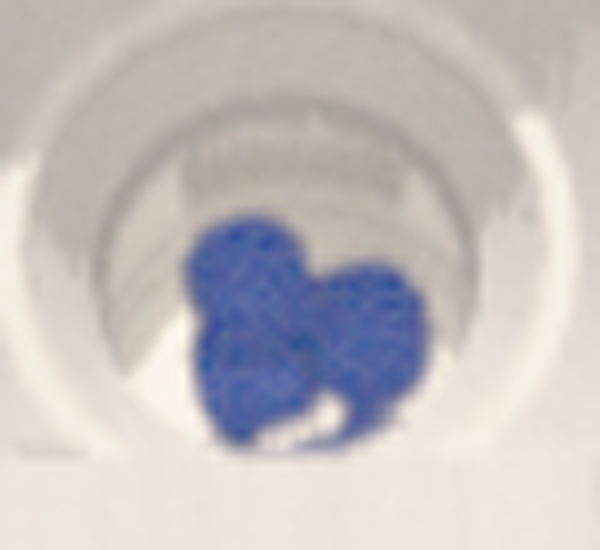

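Blue chunks sit low in the jar, with none in the pan, in the funnel or on the bench. The knob is still at its home place and the arm is clear of everything. Handing in.

```bash
python3 - <<'E'
from plant import manip
print(manip.finish_job(), manip.get_obs()["contact_force"])
E
```

```text
the job is handed in; nothing more can be done
the job is handed in; nothing more can be done
```

I handed the job in at about 19 s. As far as I could check, the glass is in the jar, the jar is home and the pan is level on its rest. However, I never had all six chunks clearly in view at once.

- **Carriage:** I gripped the knob and drew it out to the outer stop, where it held without moving under about 20 N. I then pushed it back until the inner stop answered with 17 N, after 0.100 m of travel.
- **Pan:** I lifted it by the handle to about 0.9 rad. The chunks left slowly, between roughly 0.54 and 0.64 rad. I lowered it in small steps until it pressed on its rest (11 N), with the tool within 0.1 mm of its starting height. Then I let go.

**Last checks**
- **Pan, funnel and bench:** the pan was empty and level. I saw no blue in the visible parts of the funnel or on the bench.
- **Chunk count:** the wrist camera showed several chunks lying low in the jar. About four or five could be told apart and the rest were hidden by the outlet edge and pan lip, so six is inferred from there being none elsewhere.
- **Knob position:** camera readings of the home knob ranged from y = -0.062 to -0.073 m, about the -0.068 m given by the grip. I relied on the stop force and the travel instead.
- **Bystanders and contact:** the bystanders showed no visible movement, though I did not measure them. At the end the arm was clear of everything.

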